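Assemble two filter holders on their bases

TASK

Put together the two steel filter holders on their bases. First the large one: the large perforated screen into the socket of the large base, the large funnel (narrow end down) on the screen, then the lid on that funnel; after that the small one: the small screen into the small base and the small funnel on it. Each part must sit fully home, upright and released, and the three sample vials among the parts must stay standing.

Things in the scene. Friction and masses are not known exactly. Their poses are not given: they have to be found in the camera images.
- seat_large (a point): Large filter base, fixed: steel pedestal, dark round foot 84 mm across and 12 high, 32 mm column with a stub outlet, round head 56 across with an empty socket open upward (46 across, 14 deep). Point: centre of the head's top rim, 70 mm above the table; z up.
- seat_small (a point): Small filter base, fixed: like the large one, foot 68 mm across and 12 high, column 20, head 36 across with an empty socket 29 across, 14 deep. Point: centre of the head's top rim, 56 mm above the table; z up.
- screen_large_center (a point): Large screen, loose round steel disc, 160 g: boss 40 mm across, 12 high below (stands on it), flange 56 across, 10 thick, then a raised face 39 across, 5 high, with small dark holes; 27 high. Grip across the flange. Point: on its axis, half-way up (13.5 above the underside); z up. The boss drops into the large base's socket (3 mm clear all round) till the flange lies on the rim; the point is then 1.5 mm above the rim.
- funnel_large_center (a point): Large funnel, loose steel tube, 250 g, 64 mm high, narrow end down: 56 across for the lower 38, flaring to 62, wall 6, open both ends. It stands on the large screen's flange, raised face in its bore (2.5 clear all round); the point is then 42 mm above the base's rim. Point: on its axis, half-way up (32); z to the wide end. Grip across the outside at or above half height.
- lid_center (a point): Lid of the large funnel, loose round steel, 140 g: boss 44 mm across, 8 high below (stands on it), flange 66 across, 6 thick, upright knob 18 across, 24 high (14 to 38 up). Grip the knob with the fingertips. The boss drops into the funnel's top (3 clear all round); the point is then 85 mm above the base's rim. Point: on its axis, half-way up (19 above the underside); z up.
- screen_small_center (a point): Small screen, loose round steel disc, 70 g: boss 24 mm across, 12 high below (stands on it), flange 36 across, 10 thick, then a raised face 21 across, 5 high, with small dark holes; 27 high. Grip across the flange. Point: on its axis, half-way up (13.5 above the underside); z up. The boss drops into the small base's socket (2.5 mm clear all round) till the flange lies on the rim; the point is then 1.5 mm above the rim.
- funnel_small_center (a point): Small funnel, loose steel tube, 110 g, 56 mm high, narrow end down: 36 across for the lower 33, flaring to 40, wall 5, open both ends. It stands on the small screen's flange, raised face in its bore (2.5 clear all round); the point is then 38 mm above the base's rim. Point: on its axis, half-way up (28); z to the wide end. No lid.
- vial1: One of three alike loose amber sample vials with grey metal caps standing among the parts, 23 mm across, 62 mm high, 35 g, to be left standing (number 1). Origin at the centre of its underside; z up.
- vial2: One of three alike loose amber sample vials with grey metal caps standing among the parts, 23 mm across, 62 mm high, 35 g, to be left standing (number 2). Origin at the centre of its underside; z up.
- vial3: One of three alike loose amber sample vials with grey metal caps standing among the parts, 23 mm across, 62 mm high, 35 g, to be left standing (number 3). Origin at the centre of its underside; z up.
Things that resemble listed ones, but are neither listed nor needed, are in the scene too. What is shaped like the part that bears screen_small_center but blue is not meant.

How it is judged:
On the way, in this order (a step that is already met when the one before it is completed fails the run):
1. the large screen is seated in the large base (horizontal distance between screen_large_center and seat_large below 0.006 m and z of screen_large_center in the frame of seat_large between -0.0015 and 0.0045 m and angle between screen_large_center's own z axis and vertical below 0.08 rad), for 0.2 s.
2. the large funnel stands on the large screen (all of step 1 and horizontal distance between funnel_large_center and screen_large_center below 0.006 m and z of funnel_large_center in the frame of seat_large between 0.039 and 0.045 m and angle between funnel_large_center's own z axis and vertical below 0.08 rad), for 0.2 s.
3. the lid is seated on the large funnel (all of step 2 and horizontal distance between lid_center and funnel_large_center below 0.006 m and z of lid_center in the frame of seat_large between 0.082 and 0.088 m and angle between lid_center's own z axis and vertical below 0.08 rad), for 0.2 s.
4. the small screen is seated in the small base (horizontal distance between screen_small_center and seat_small below 0.006 m and z of screen_small_center in the frame of seat_small between -0.0015 and 0.0045 m and angle between screen_small_center's own z axis and vertical below 0.08 rad), for 0.2 s.
5. the small funnel stands on the small screen (all of step 4 and horizontal distance between funnel_small_center and screen_small_center below 0.006 m and z of funnel_small_center in the frame of seat_small between 0.035 and 0.041 m and angle between funnel_small_center's own z axis and vertical below 0.08 rad), for 0.2 s.
At the end, for the whole second after the job is handed in: Large base: large screen, large funnel, lid; small base: small screen, small funnel. Each within 6 mm sideways of what is below it, within 3 mm of its seated height over the rim, tilted under 0.08 rad, at rest (under 0.02 m/s); the vials upright (tilt under 0.3 rad) (all of step 3 and all of step 5 and linear speed of each of screen_large, funnel_large, lid, screen_small, funnel_small below 0.02 m/s and angle between each of vial1, vial2, vial3's own z axis and vertical below 0.3 rad); the robot touches nothing.
It fails at once if a sample vial is knocked over (angle between any of vial1, vial2, vial3's own z axis and vertical above 0.6 rad).
It also fails if it takes over 128 s, if anything falls off the work surface, if the arm or the gripper's body presses on something with over 40 N, if the wrist force passes 120 N, or if a joint passes its speed limit or range.

ROBOT

A 6-joint arm with a two-finger parallel gripper is mounted at the origin on the work surface. World frame = base frame: x ahead of the robot, y to its left, z up, the work surface at z = 0. Lengths are in m, angles in rad, forces in N, time in s.
With the tool pointing down it reaches from about 0.3 to 0.95 m from the base axis. Payload 3.1 kg.
Tool frame: the origin (TCP) lies at the very end of the fingers, on their centre line; the grasp point (between the pads) lies 19 mm behind it; z points along the fingers, y is the line along which they close (so a half turn about z gives the same grasp; the last joint's range is limited). The gripper opens to 85 mm and grips with 20 to 120 N. Pads are 22 mm wide; open, the fingers measure 114 mm over their backs; the gripper's body (76 mm by 85 mm) begins 54 mm behind the grasp point. The pads swing forward as they close: fully open they stand 13 mm farther back than shut.
Start: joints at [1.06, 0.308, 1.634, -0, 1.2, -0.07], TCP at [0.267, 0.565, 0.231] pointing down, gripper open.
Joint ranges: [-3.06, 3.06], [-0.79, 1.96], [0.05, 2.63], [-1.19, 4.34], [0.05, 2.64], [-2.94, 2.94]. Speed limits (rad/s): [2.79, 2.79, 3.14, 3.14, 3.14, 3.14].

INTERFACE

Orientations are given as a unit quaternion [x, y, z, w].
In Python, from bench import bot gives the robot as it stands.
- The arm moves only by the tool move_arm, never from a script. Its argument "deltas" is a list of rows, each an object with "dp": the shift along the tool's x, y, z in mm, a list of three; "twist": the turn about the tool's z in rad. In form: [{"dp": [x, y, z], "twist": twist}, ...]. A call has 1 to 12 rows; each row is the pose to reach, as a shift and turn from the pose commanded when the call began, along the tool's axes at that moment; what a row does not reach only later rows make up. A row lasts 1/10 s, in which the tool goes at most 50 mm and 8.59 degrees, less where a joint would pass 70% of its speed; a pose out of reach is approached as far as the arm can. A call with a gripper value outside its range is refused whole. "gripper" is the closure, from -1 (fully open) to 1 (shut), so that 0 is half open, set as the call begins (left out, the last holds). The fingers move at their own pace and stop on an object; the grip force is fixed at half the most. Time passes only in rows, so rows that repeat a pose let the fingers close. It gives the time, the measured TCP pose, the force, the opening and the grip force at its end, in the units of the state.
- bot.get_obs(): the state, without advancing time (a new reading comes with each control period).
- bot.grab_frame(name): name is "scene" or "top" or "wrist"; returns a dict with "pixels" (420x560x3 uint8, blue, green, red), "vertical_fov" (degrees; the focal length in pixels is half the picture's height over the tangent of half this angle, whatever the lens; pixels are square), "cx", "cy" (the principal point, pixels), "rvec" (rotation vector, rad) and "tvec" (3), from world to camera coordinates, as OpenCV has them. Camera axes: x right, y down, z forward; pixel columns grow to the right and rows downward; lengths in m; the calibration is good to about 2 mm. A picture is of the moment at which its call begins. There is no depth.
- bot.hand_in(): hands the job in; it is judged then, once.
The state is a dict: "clock": time; "qpos": joint angles; "dq": joint speeds; "effort": joint torques, N m; "eef_pos": TCP position; "ee_rot": TCP orientation; "force": force on the tool from outside, world axes, zero at the start; "torque": the same for the moment, N m; "gripper_width": finger opening in m; "gripper_force": force on a finger pad.
Only numpy, scipy, OpenCV 4.12 (cv2) and the standard library are available. Lean on these libraries where they do the work, as an engineer would, in place of code of your own. Each camera call takes 0.05 s, during which the arm holds its last target. There are 200 camera calls.

## Working session

There is one attempt and no reset: what is moved stays moved. The work goes in short steps, Python scripts to look and compute and a tool call to move; the robot and the scene stay as the last step left them, time stands still between calls to the robot, and variables do not carry over. Pictures are saved under pics/ and viewed, at most 14 in all, crops included, and the job is handed in when it is done.

Besides the shell and the picture viewer there is one more tool, called after ">>>" by a JSON object that holds its "api" and its "payload", one argument or row to a line. move_arm: Moves the arm, as the interface text tells. Its arguments: {"type":"object","properties":{"deltas":{"type":"array","items":{"type":"object","properties":{"dp":{"type":"array","items":{"type":"number"}},"twist":{"type":"number"}}}},"gripper":{"type":"number"}},"required":["deltas"]}

```bash
mkdir -p pics
cat > h.py <<'E'
import numpy as np,cv2
from bench import bot
def grab(n,save=None):
    f=bot.grab_frame(n); im=np.array(f["pixels"]); 
    if save: cv2.imwrite(f"pics/{save}.png",im)
    F=im.shape[0]/2/np.tan(np.radians(f["vertical_fov"])/2)
    K=np.array([[F,0,f["cx"]],[0,F,f["cy"]],[0,0,1]])
    R=cv2.Rodrigues(np.array(f["rvec"],float))[0]; t=np.array(f["tvec"],float)
    return im,K,R,t
def ray(c,uv):
    _,K,R,t=c; d=R.T@np.linalg.inv(K)@np.array([uv[0],uv[1],1.]); return -R.T@t,d/np.linalg.norm(d)
def onz(c,uv,z):
    o,d=ray(c,uv); return o+d*(z-o[2])/d[2]
def proj(c,P):
    _,K,R,t=c; p=K@(R@np.array(P)+t); return p[:2]/p[2]
def tri(rs):
    A=0;b=0
    for o,d in rs:
        M=np.eye(3)-np.outer(d,d);A=A+M;b=b+M@o
    return np.linalg.solve(A,b)
E
python3 - <<'E'
from h import *
a=grab("scene","s0");b=grab("top","t0")
import pickle;pickle.dump((a,b),open('c0.pkl','wb'))
for c in(a,b):print(-c[2].T@c[3],c[1][0,0],c[2][2])
print(bot.get_obs())
cv2.imwrite("pics/t0b.png",cv2.resize(b[0],(800,600),interpolation=cv2.INTER_CUBIC))
cv2.imwrite("pics/s0b.png",cv2.resize(a[0],(800,600),interpolation=cv2.INTER_CUBIC))
E
```

```text
[ 0.92231294 -0.58389416  0.60833223] 392.0428097305751 [-0.45918184  0.63655394 -0.61963789]
[ 0.35764212 -0.02853769  1.03256418] 412.54513753442757 [ 0.16251879  0.00276011 -0.98670159]
{'clock': 0.1, 'qpos': array([ 1.06030586e+00,  3.08911895e-01,  1.63505087e+00, -3.90947603e-06,
        1.19968200e+00, -6.97132494e-02]), 'dq': array([-0.00010277, -0.00166086, -0.00408495,  0.00031024, -0.00021523,
       -0.00017336]), 'effort': array([-6.91772930e-04, -4.16404867e+01, -2.77646542e+01, -4.57298233e-05,
        3.99802026e-03, -5.89364546e-06]), 'eef_pos': array([0.26632532, 0.56460509, 0.23016966]), 'ee_rot': array([ 2.18608039e-01,  9.75812212e-01, -9.83701033e-04, -2.91757745e-04]), 'force': array([-0.26187277,  0.21281601,  0.14255989]), 'torque': array([-0.01028133, -0.00663811, -0.00036323]), 'gripper_force': 0.0, 'gripper_width': 0.08531317689689014}
```

View pics/t0b.png

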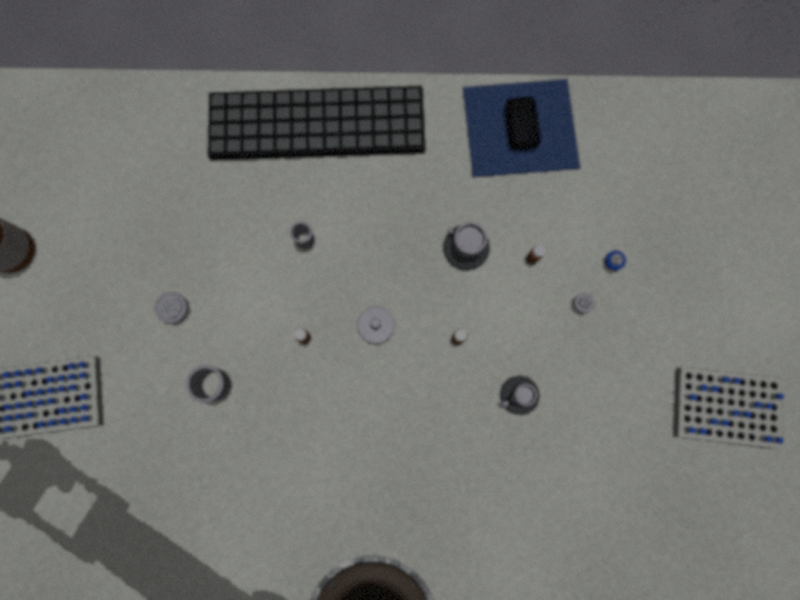

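View pics/s0b.png

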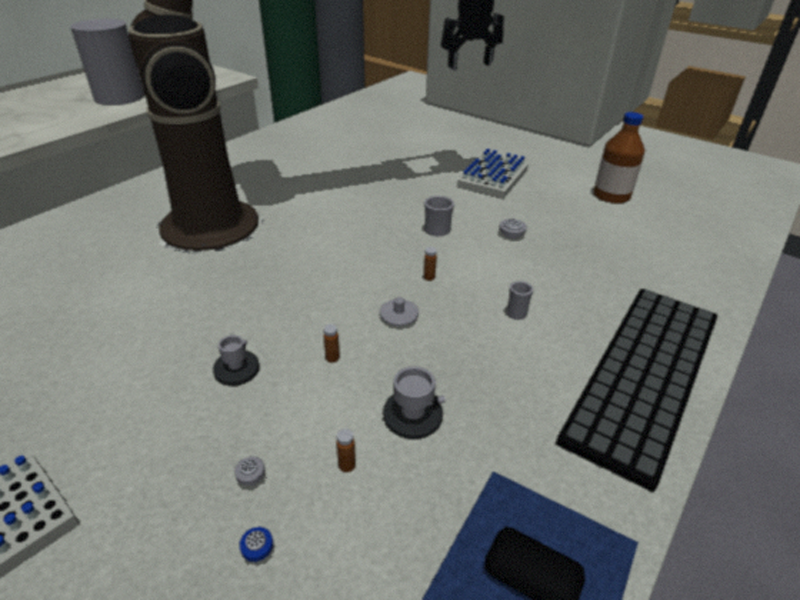

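The top picture (800×600) shows these parts:
- large screen (172,308)
- large funnel (210,384)
- lid (376,324)
- small funnel (302,236)
- large base (468,243)
- small base (522,395)
- vials (302,336), (459,336) and (537,255)

There are two candidates for the small screen: grey at (583,303) and blue at (615,260). Grey fits, because blue is excluded by the text. In the scene view grey is at (249,468) and blue at (256,543).

Run:
```python
from h import *
import pickle
a,b=pickle.load(open('c0.pkl','rb'))
s=.7
P={'screenL':((172,306),(512,224),.027),'funnelL':((213,383),(438,203),.064),'lid':((376,322),(399,300),.038),'funnelS':((302,230),(520,289),.056),
'seatL':((470,238),(414,378),.07),'seatS':((524,394),(232,343),.056),'screenS':((584,302),(249,464),.027),'v1':((301,333),(430,252),.062),'v2':((460,334),(331,329),.062),'v3':((538,250),(346,437),.062)}
for k,(t,u,z) in P.items():
    t=np.array(t)*s;u=np.array(u)*s
    print(k,tri([ray(b,t),ray(a,u)]).round(4),onz(b,t,z)[:2].round(4),onz(a,u,z)[:2].round(4))
c=grab("wrist","w0");print(-c[2].T@c[3],c[1][0,0],c[2])
x=cv2.resize(a[0][300:400,130:230],(400,400),interpolation=3);y=cv2.resize(b[0][160:230,385:455],(400,400),interpolation=3)
cv2.imwrite("pics/x1.png",np.hstack([x,y]))
```

```text
screenL [0.5183 0.3566 0.0223] [0.5169 0.3542] [0.5221 0.35  ]
funnelL [0.3885 0.267  0.0639] [0.3848 0.2638] [0.3912 0.2712]
lid [0.4939 0.0017 0.0334] [0.4923 0.0006] [ 0.4982 -0.0018]
funnelS [0.6486 0.1306 0.0518] [0.6473 0.1299] [0.6506 0.1252]
seatL [ 0.6348 -0.1552  0.0687] [ 0.633  -0.1563] [ 0.6368 -0.1548]
seatS [ 0.3751 -0.2448  0.0499] [ 0.3741 -0.2445] [ 0.3821 -0.2475]
screenS [ 0.5351 -0.3586  0.023 ] [ 0.5336 -0.3583] [ 0.5386 -0.3592]
v1 [0.4706 0.1257 0.0543] [0.4689 0.1238] [0.4775 0.1166]
v2 [ 0.4726 -0.1391  0.0561] [ 0.4709 -0.1395] [ 0.4784 -0.1428]
v3 [ 0.619  -0.2734  0.0539] [ 0.6158 -0.2724] [ 0.6244 -0.277 ]
[0.199646   0.5974151  0.37262229] 357.33624935078893 [[ 0.42694664  0.90427415 -0.00219648]
 [ 0.86617929 -0.4082604   0.28819591]
 [ 0.25971138 -0.12494682 -0.95756895]]
```

View pics/x1.png

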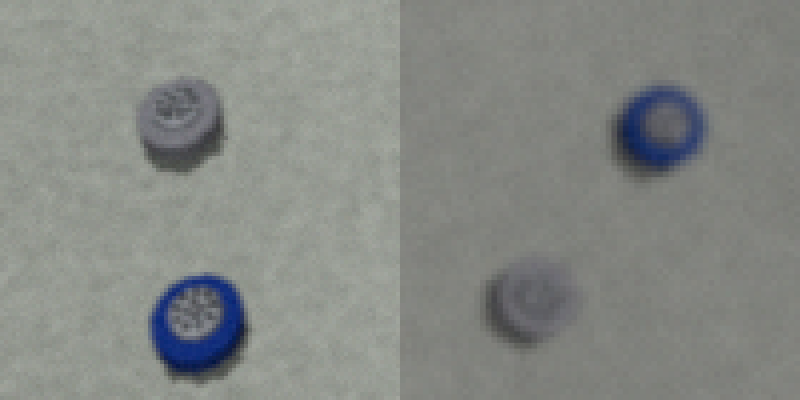

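The crop confirms it: the grey perforated disc on the left is the small screen, and the blue one is the decoy. The two views agree to about 5 mm and heights match within 5 mm, which is good enough to set out. I'll refine with the wrist camera from close by.

```bash
cat >> h.py <<'E'
from scipy.spatial.transform import Rotation as Ro
def plan(x,y,z):
    o=bot.get_obs();R=Ro.from_quat(o["ee_rot"]).as_matrix()
    d=R.T@(np.array([x,y,z])-o["eef_pos"])*1000
    print("to",np.round([x,y,z],4),"dp",d.round(1),"yaw_y",np.degrees(np.arctan2(R[1,1],R[0,1])).round(1),"tilt",np.degrees(np.arccos(-R[2,2])).round(2),"eef",o["eef_pos"].round(4),"q6",o["qpos"][5].round(2),"t",o["clock"])
E
python3 - <<'E'
from h import *
plan(.5175,.354,.13)
E
```

```text
to [0.5175 0.354  0.13  ] dp [-317.   -83.2  100.4] yaw_y 64.7 tilt 0.1 eef [0.2664 0.5647 0.2303] q6 -0.07 t 0.15
```

>>> {"api": "move_arm", "payload": {
  "deltas": [
    {"dp": [-40,-10,12],"twist": 0},
    {"dp": [-80,-21,25],"twist": 0},
    {"dp": [-120,-32,38],"twist": 0},
    {"dp": [-160,-42,50],"twist": 0},
    {"dp": [-200,-52,64],"twist": 0},
    {"dp": [-240,-63,76],"twist": 0},
    {"dp": [-280,-73,90],"twist": 0},
    {"dp": [-305,-80,97],"twist": 0},
    {"dp": [-317,-83,100],"twist": 0},
    {"dp": [-317,-83,100],"twist": 0},
    {"dp": [-317,-83,100],"twist": 0},
    {"dp": [-317,-83,100],"twist": 0}
  ],
  "gripper": -1
}}

```text
clock: 1.35
eef_pos: [0.5171, 0.3562, 0.1318]
ee_rot: [0.218, 0.976, 0.0, -0.0]
force: [0.2, 0.2, -0.1]
gripper_width: 0.0851
gripper_force: 0.0
```

Run:
```python
from h import *
import pickle
c=grab("wrist","w1");pickle.dump(c,open('c1.pkl','wb'))
plan(.5175,.354,.012); print(proj(c,[.5175,.354,.027]))
```

```text
to [0.5175 0.354  0.012 ] dp [ -1.3  -2.  119.9] yaw_y 64.8 tilt 0.05 eef [0.5171 0.3563 0.1319] q6 -0.6 t 1.4
[272.96498514 212.1466642 ]
```

View pics/w1.png

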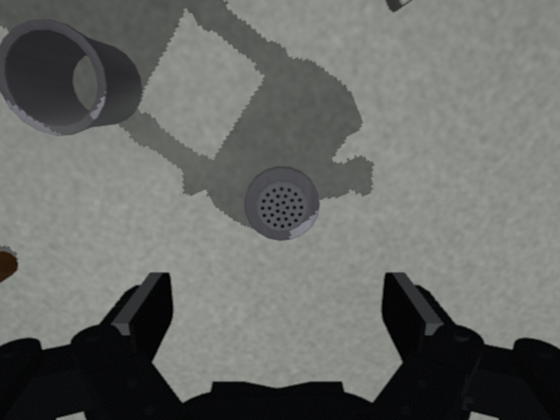

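The wrist picture shows the large screen: flange centre about (282,203) px, about 75 px across, with the hole pattern around (282,206). The fingers are clear of it.

```bash
cat >> h.py <<'E'
def circ(im,u,v,r0,r1,p2=18,win=30):
    g=cv2.medianBlur(cv2.cvtColor(im,cv2.COLOR_BGR2GRAY),3); g=cv2.resize(g,None,fx=2,fy=2,interpolation=3)
    g=cv2.createCLAHE(2,(4,4)).apply(g)
    x0,y0=max(0,int(2*(u-r1-win))),max(0,int(2*(v-r1-win)));R=g[y0:int(2*(v+r1+win)),x0:int(2*(u+r1+win))]
    H=cv2.HoughCircles(R,cv2.HOUGH_GRADIENT_ALT if False else cv2.HOUGH_GRADIENT,1,4,param1=100,param2=p2,minRadius=int(2*r0),maxRadius=int(2*r1))
    return [] if H is None else [((x+x0)/2,(y+y0)/2,r/2) for x,y,r in H[0][:5]]
E
python3 - <<'E'
from h import *
import pickle
c=pickle.load(open('c1.pkl','rb'));a,b=pickle.load(open('c0.pkl','rb'))
g=cv2.cvtColor(c[0],cv2.COLOR_BGR2GRAY)
m=np.zeros_like(g);cv2.circle(m,(282,206),22,255,-1)
d=((g<55)&(m>0));ys,xs=np.nonzero(d);print(len(xs),xs.mean(),ys.mean());h=(xs.mean(),ys.mean())
print("holes",onz(c,h,.027))
for z in circ(c[0],282,203,33,42):print(z,onz(c,z[:2],.022)[:2])
print("tri",tri([ray(c,h),ray(b,(172*.7,306*.7))]),tri([ray(c,h),ray(a,(512*.7,223*.7))]))
E
```

```text
268 281.6231343283582 207.71268656716418
holes [0.51713688 0.36108089 0.027     ]
(np.float32(282.25), np.float32(203.25), np.float32(37.7)) [0.5155968  0.36237815]
(np.float32(280.25), np.float32(203.75), np.float32(38.75)) [0.51531758 0.36089091]
(np.float32(283.75), np.float32(204.75), np.float32(35.55)) [0.51710126 0.36289243]
(np.float32(281.25), np.float32(200.75), np.float32(39.95)) [0.51356477 0.36251651]
(np.float32(280.75), np.float32(205.75), np.float32(39.95)) [0.51685577 0.36057791]
tri [0.51979409 0.3594565  0.01390787] [0.51777069 0.36040876 0.02300164]
```

>>> {"api": "move_arm", "payload": {
  "deltas": [
    {"dp": [1,2,25],"twist": 0},
    {"dp": [2,4,50],"twist": 0},
    {"dp": [2.2,4.3,65],"twist": 0},
    {"dp": [2.2,4.3,72],"twist": 0},
    {"dp": [2.2,4.3,72],"twist": 0},
    {"dp": [2.2,4.3,72],"twist": 0}
  ]
}}

```text
clock: 2.0
eef_pos: [0.5183, 0.3603, 0.0601]
ee_rot: [0.218, 0.976, 0.0, 0.0]
force: [-0.8, -0.5, 0.2]
gripper_width: 0.0854
gripper_force: 0.0
```

Run:
```python
from h import *
import pickle
c1=pickle.load(open('c1.pkl','rb'))
c=grab("wrist","w2");pickle.dump(c,open('c2.pkl','wb'))
g=cv2.cvtColor(c[0],cv2.COLOR_BGR2GRAY)
p=proj(c,[.517,.3611,.027]);print(p)
for it in range(3):
    m=np.zeros_like(g);cv2.circle(m,tuple(int(round(q)) for q in p),31,255,-1)
    ys,xs=np.nonzero((g<60)&(m>0));p=(xs.mean(),ys.mean());print(len(xs),p)
print(onz(c,p,.027),tri([ray(c,p),ray(c1,(281.6,207.7))]))
plan(.517,.3611,.012)
cv2.imwrite("pics/w2c.png",c[0])
```

```text
[275.38294174 246.51285431]
581 (np.float64(275.6643717728055), np.float64(245.95869191049914))
581 (np.float64(275.6643717728055), np.float64(245.95869191049914))
581 (np.float64(275.6643717728055), np.float64(245.95869191049914))
[0.51677814 0.36136969 0.027     ] [0.51813891 0.36068342 0.02330249]
to [0.517  0.3611 0.012 ] dp [ 1.9 -0.2 48.5] yaw_y 64.8 tilt 0.13 eef [0.5187 0.3604 0.0605] q6 -0.59 t 2.05
```

View pics/w2c.png

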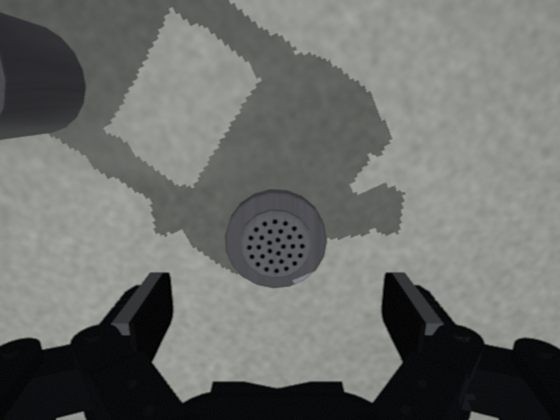

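The second picture shows the screen centred between the fingers, with the holes at (276,246). The two wrist views agree within 0.5 mm in plan and give a height of 23 mm against 27 mm. Descending and gripping.

>>> {"api": "move_arm", "payload": {
  "deltas": [
    {"dp": [1,0,20],"twist": 0},
    {"dp": [1.9,0,40],"twist": 0},
    {"dp": [1.9,0,50],"twist": 0},
    {"dp": [1.9,0,54.5],"twist": 0},
    {"dp": [1.9,0,54.5],"twist": 0}
  ]
}}

```text
clock: 2.55
eef_pos: [0.5162, 0.3605, 0.0048]
ee_rot: [0.219, 0.976, -0.0, -0.0]
force: [-1.4, -1.1, -0.4]
gripper_width: 0.0854
gripper_force: 0.0
```

>>> {"api": "move_arm", "payload": {
  "deltas": [
    {"dp": [0,0,0],"twist": 0},
    {"dp": [0,0,0],"twist": 0},
    {"dp": [0,0,0],"twist": 0},
    {"dp": [0,0,0],"twist": 0},
    {"dp": [0,0,0],"twist": 0},
    {"dp": [0,0,0],"twist": 0},
    {"dp": [0,0,0],"twist": 0},
    {"dp": [0,0,0],"twist": 0}
  ],
  "gripper": 1
}}

```text
clock: 3.35
eef_pos: [0.5175, 0.3614, 0.0065]
ee_rot: [0.219, 0.976, 0.001, 0.001]
force: [-0.3, -0.4, 6.9]
gripper_width: 0.0525
gripper_force: 63.2
```

>>> {"api": "move_arm", "payload": {
  "deltas": [
    {"dp": [0,0,-25],"twist": 0},
    {"dp": [0,0,-60],"twist": 0},
    {"dp": [0,0,-100],"twist": 0},
    {"dp": [0,0,-120],"twist": 0},
    {"dp": [0,0,-120],"twist": 0}
  ]
}}

```text
clock: 3.85
eef_pos: [0.5186, 0.3621, 0.1288]
ee_rot: [0.219, 0.976, 0.003, 0.003]
force: [0.4, 0.6, -1.4]
gripper_width: 0.0527
gripper_force: 63.2
```

Run:
```python
from h import *
c=grab("wrist","w3")
o=bot.get_obs();print(o["force"],o["gripper_width"],o["gripper_force"])
plan(.634,-.1555,.19)
```

```text
[-0.53076485 -0.29350425 -1.9179404 ] 0.05290250910680634 63.22974443435669
to [ 0.634  -0.1555  0.19  ] dp [-326.4 -417.2  -64.4] yaw_y 64.7 tilt 0.19 eef [0.517  0.3611 0.1262] q6 -0.59 t 3.9
```

View pics/w3.png

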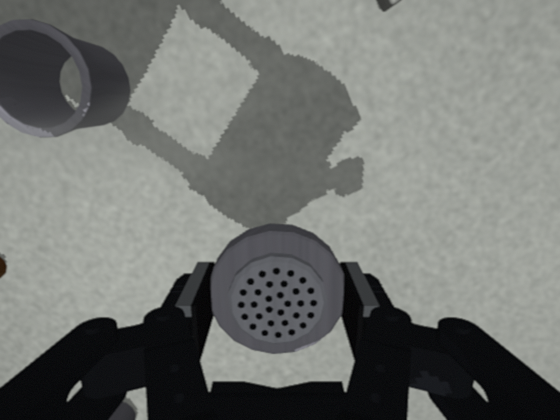

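The large screen is gripped level, with its flange centre at about (278,290) px. Next I'll go over the large base, offset 40 mm along the tool's −x so that the rim is visible.

>>> {"api": "move_arm", "payload": {
  "deltas": [
    {"dp": [-15,-18,-15],"twist": 0},
    {"dp": [-45,-51,-35],"twist": 0},
    {"dp": [-78,-89,-50],"twist": 0},
    {"dp": [-111,-127,-60],"twist": 0},
    {"dp": [-144,-164,-64],"twist": 0},
    {"dp": [-177,-202,-64],"twist": 0},
    {"dp": [-210,-239,-64],"twist": 0},
    {"dp": [-243,-277,-64],"twist": 0},
    {"dp": [-276,-314,-64],"twist": 0},
    {"dp": [-309,-352,-64],"twist": 0},
    {"dp": [-340,-388,-64],"twist": 0},
    {"dp": [-358,-408,-64],"twist": 0}
  ]
}}

```text
clock: 5.1
eef_pos: [0.6645, -0.165, 0.185]
ee_rot: [0.22, 0.975, -0.0, -0.002]
force: [-0.0, -0.0, -1.8]
gripper_width: 0.0528
gripper_force: 63.3
```

>>> {"api": "move_arm", "payload": {
  "deltas": [
    {"dp": [-8,-9,0],"twist": 0},
    {"dp": [-8,-9,0],"twist": 0},
    {"dp": [-8,-9,0],"twist": 0},
    {"dp": [-8,-9,0],"twist": 0}
  ]
}}

```text
clock: 5.5
eef_pos: [0.6685, -0.1704, 0.188]
ee_rot: [0.218, 0.976, 0.0, -0.001]
force: [-0.0, -0.3, -1.0]
gripper_width: 0.0528
gripper_force: 63.3
```

```bash
cat >> h.py <<'E'
def holes(c,p,r,th=60):
    g=cv2.cvtColor(c[0],cv2.COLOR_BGR2GRAY)
    for i in range(4):
        m=np.zeros_like(g);cv2.circle(m,tuple(int(round(q)) for q in p),r,255,-1)
        ys,xs=np.nonzero((g<th)&(m>0));p=(xs.mean(),ys.mean())
    return p,len(xs)
def intool(P):
    o=bot.get_obs();R=Ro.from_quat(o["ee_rot"]).as_matrix();return R.T@(np.array(P)-o["eef_pos"])*1000
E
python3 - <<'E'
from h import *
import pickle
c=grab("wrist","w4");pickle.dump(c,open('c4.pkl','wb'))
p,n=holes(c,(277,301),45);z=bot.get_obs()["eef_pos"][2]
print(p,n,"inhand",intool(onz(c,p,z+.021)))
print("rim proj",proj(c,[.634,-.1555,.07]))
plan(.634,-.1555,.19)
E
```

```text
(np.float64(276.7971163748713), np.float64(302.2842430484037)) 971 inhand [  1.38338      0.83720406 -20.99790282]
rim proj [273.99820297 156.01902461]
to [ 0.634  -0.1555  0.19  ] dp [37.9 -1.2 -1.5] yaw_y 64.9 tilt 0.08 eef [ 0.6688 -0.1705  0.1884] q6 -1.45 t 5.55
```

View pics/w4.png

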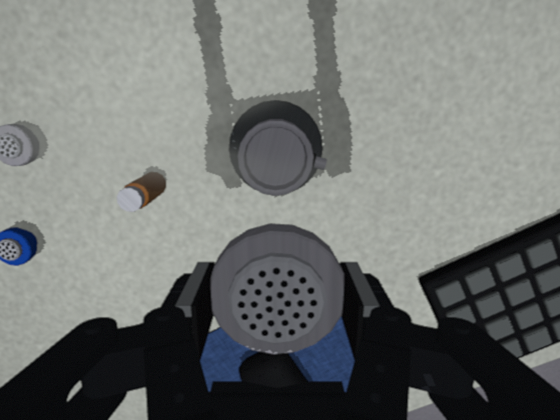

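The picture shows the large base's rim at about (275,157) px, radius about 37, with the socket inside. The held screen's holes are at (277,302), which is 1.4 and 0.8 mm off the tool axis in x and y.

Run:
```python
from h import *
import pickle
c=pickle.load(open('c4.pkl','rb'))
for r in((33,42),(27,33)):
  for z in circ(c[0],275,157,*r,win=15):
    print(np.round(z,1),"world",onz(c,z[:2],.07).round(4),"tool",intool(onz(c,z[:2],.07)).round(1))
a,b=pickle.load(open('c0.pkl','rb'))
w=ray(c,(275.5,157));print(tri([w,ray(b,(470*.7,238*.7))]),tri([w,ray(a,(414*.7,378*.7))]))
```

```text
[274.8 157.8  37.2] world [ 0.6354 -0.1555  0.07  ] tool [ 36.4  -0.7 118.5]
[275.2 154.8  34.6] world [ 0.6336 -0.1543  0.07  ] tool [ 38.6  -0.3 118.5]
[277.8 155.8  34.5] world [ 0.635  -0.1529  0.07  ] tool [ 37.9   1.5 118.5]
[272.8 156.2  35.1] world [ 0.6338 -0.1564  0.07  ] tool [ 37.5  -2.1 118.5]
[275.2 160.8  40. ] world [ 0.6375 -0.1561  0.07  ] tool [ 34.2  -0.3 118.4]
[275.2 156.2  29. ] world [ 0.6345 -0.1547  0.07  ] tool [ 37.5  -0.3 118.5]
[275.2 158.2  31.5] world [ 0.6359 -0.1554  0.07  ] tool [ 36.1  -0.3 118.5]
[279.2 154.8  32.7] world [ 0.6348 -0.1516  0.07  ] tool [ 38.6   2.6 118.5]
[274.8 152.8  32.2] world [ 0.6321 -0.154   0.07  ] tool [ 40.1  -0.7 118.5]
[276.2 160.2  29.8] world [ 0.6375 -0.1553  0.07  ] tool [ 34.6   0.4 118.4]
[ 0.63567522 -0.15631251  0.0621765 ] [ 0.63576419 -0.15447814  0.06902823]
```

Moving over the rim, corrected for the in-hand offset, then lowering in steps while watching the force.

>>> {"api": "move_arm", "payload": {
  "deltas": [
    {"dp": [12,0,0],"twist": 0},
    {"dp": [28,-1,10],"twist": 0},
    {"dp": [35.5,-1.2,35],"twist": 0},
    {"dp": [35.5,-1.2,65],"twist": 0},
    {"dp": [35.5,-1.2,85],"twist": 0},
    {"dp": [35.5,-1.2,96],"twist": 0},
    {"dp": [35.5,-1.2,96],"twist": 0},
    {"dp": [35.5,-1.2,96],"twist": 0}
  ]
}}

```text
clock: 6.35
eef_pos: [0.6374, -0.1583, 0.0937]
ee_rot: [0.218, 0.976, -0.0, 0.001]
force: [-0.5, 0.6, -1.3]
gripper_width: 0.0529
gripper_force: 63.3
```

Run:
```python
from h import *
c=grab("scene","s1")
plan(.6355,-.1553,.09);print(bot.get_obs()["force"])
u,v=proj(c,[.635,-.155,.08]);u,v=int(u),int(v)
cv2.imwrite("pics/s1c.png",cv2.resize(c[0][v-60:v+60,u-80:u+80],None,fx=5,fy=5,interpolation=3))
```

```text
to [ 0.6355 -0.1553  0.09  ] dp [3.6 2.  4.4] yaw_y 64.8 tilt 0.16 eef [ 0.6379 -0.1586  0.0944] q6 -1.44 t 6.4
[-0.00237054  1.14235235 -1.41240341]
```

View pics/s1c.png

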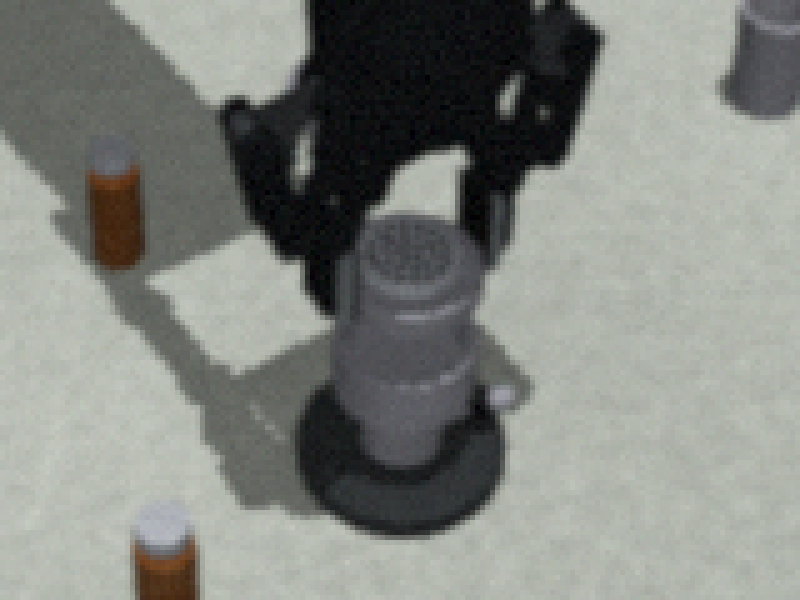

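>>> {"api": "move_arm", "payload": {
  "deltas": [
    {"dp": [0,0,0],"twist": 0},
    {"dp": [0,0,0],"twist": 0}
  ]
}}

```text
clock: 6.6
eef_pos: [0.6376, -0.159, 0.0942]
ee_rot: [0.219, 0.976, -0.0, 0.001]
force: [0.2, -0.3, -2.2]
gripper_width: 0.0528
gripper_force: 63.3
```

Run:
```python
from h import *
import pickle
a,b=pickle.load(open('c0.pkl','rb'))
c=grab("scene");d=grab("wrist","w5");t=grab("top")
for i in range(3):
    plan(.6354,-.1554,.09)
    if i<2: grab("wrist")
u,v=proj(c,[.635,-.155,.08]);u,v=int(u),int(v)
def o(p):return (np.array(p)/5+[u-80,v-60]-.4)
sc=onz(c,o((413,248)),.115);print("holes scene z.115",sc)
# same-height reference: foot ellipse center at z=.012 ; head rim from initial
print("foot scene z.012",onz(c,o((402,452)),.012))
p,n=holes(d,(277,301),45);z=bot.get_obs()["eef_pos"][2];print(p,n,intool(onz(d,p,z+.021)),onz(d,p,z+.021))
R=a[2];print("right",R[0])
```

```text
to [ 0.6354 -0.1554  0.09  ] dp [2.8 2.5 3.4] yaw_y 64.7 tilt 0.05 eef [ 0.6369 -0.1589  0.0934] q6 -1.44 t 6.75
to [ 0.6354 -0.1554  0.09  ] dp [2.7 2.5 3.2] yaw_y 64.7 tilt 0.04 eef [ 0.6368 -0.1588  0.0932] q6 -1.44 t 6.8
to [ 0.6354 -0.1554  0.09  ] dp [2.6 2.5 3. ] yaw_y 64.7 tilt 0.02 eef [ 0.6367 -0.1588  0.093 ] q6 -1.44 t 6.85
holes scene z.115 [ 0.64052133 -0.15825031  0.115     ]
foot scene z.012 [ 0.64427736 -0.16468367  0.012     ]
(np.float64(276.8227027027027), np.float64(302.2789189189189)) 925 [ -0.25333175   1.00801087 -20.99988418] [ 0.63733868 -0.15799353  0.11404659]
right [0.8021839  0.59678659 0.01862148]
```

>>> {"api": "move_arm", "payload": {
  "deltas": [
    {"dp": [2.6,1.5,0],"twist": 0},
    {"dp": [2.6,1.5,4],"twist": 0},
    {"dp": [2.6,1.5,8],"twist": 0},
    {"dp": [2.6,1.5,8],"twist": 0},
    {"dp": [2.6,1.5,8],"twist": 0},
    {"dp": [2.6,1.5,8],"twist": 0}
  ]
}}

```text
clock: 7.45
eef_pos: [0.6349, -0.1562, 0.0847]
ee_rot: [0.219, 0.976, -0.0, 0.0]
force: [0.3, 0.2, -1.6]
gripper_width: 0.053
gripper_force: 63.3
```

Run:
```python
from h import *
d=grab("wrist");p,n=holes(d,(277,301),45)
plan(.6354,-.1554,.09);z=bot.get_obs()["eef_pos"][2];P=onz(d,p,z+.021)
R=Ro.from_quat(bot.get_obs()["ee_rot"]).as_matrix()
print(P,"shift to rim, tool:",R.T@(np.array([.6355,-.1555,P[2]])-P)*1000,bot.get_obs()["force"])
```

```text
to [ 0.6354 -0.1554  0.09  ] dp [ 0.   1.  -5.1] yaw_y 64.7 tilt 0.02 eef [ 0.635  -0.1563  0.0849] q6 -1.44 t 7.5
[ 0.63438797 -0.15494355  0.10586983] shift to rim, tool: [-1.24314874e+00 -2.87248447e-02  3.23671858e-04] [-0.01936336  0.57385096 -0.81803937]
```

>>> {"api": "move_arm", "payload": {
  "deltas": [
    {"dp": [-0.8,0,4],"twist": 0},
    {"dp": [-0.8,0,8],"twist": 0},
    {"dp": [-0.8,0,12],"twist": 0},
    {"dp": [-0.8,0,15],"twist": 0},
    {"dp": [-0.8,0,17],"twist": 0},
    {"dp": [-0.8,0,19],"twist": 0},
    {"dp": [-0.8,0,19],"twist": 0}
  ]
}}

```text
clock: 8.2
eef_pos: [0.6354, -0.1565, 0.0666]
ee_rot: [0.219, 0.976, 0.0, -0.0]
force: [-2.2, 1.7, 2.4]
gripper_width: 0.0528
gripper_force: 66.0
```

>>> {"api": "move_arm", "payload": {
  "deltas": [
    {"dp": [0,0,1],"twist": 0},
    {"dp": [0,0,2],"twist": 0},
    {"dp": [0,0,3],"twist": 0},
    {"dp": [0,0,3],"twist": 0}
  ]
}}

```text
clock: 8.6
eef_pos: [0.6356, -0.1566, 0.0661]
ee_rot: [0.219, 0.976, -0.0, -0.0]
force: [-6.1, 2.0, 15.1]
gripper_width: 0.0527
gripper_force: 72.4
```

>>> {"api": "move_arm", "payload": {
  "deltas": [
    {"dp": [0,0,-2],"twist": 0},
    {"dp": [0,0,-2],"twist": 0},
    {"dp": [0,0,-2],"twist": 0},
    {"dp": [0,0,-2],"twist": 0},
    {"dp": [0,0,-2],"twist": 0},
    {"dp": [0,0,-2],"twist": 0}
  ],
  "gripper": -1
}}

```text
clock: 9.2
eef_pos: [0.6354, -0.1565, 0.0644]
ee_rot: [0.219, 0.976, 0.0, -0.0]
force: [0.2, 0.1, -0.6]
gripper_width: 0.0857
gripper_force: 0.0
```

>>> {"api": "move_arm", "payload": {
  "deltas": [
    {"dp": [0,0,-20],"twist": 0},
    {"dp": [0,0,-45],"twist": 0},
    {"dp": [0,0,-75],"twist": 0},
    {"dp": [0,0,-90],"twist": 0},
    {"dp": [0,0,-90],"twist": 0},
    {"dp": [0,0,-90],"twist": 0}
  ]
}}

```text
clock: 9.8
eef_pos: [0.6352, -0.1564, 0.1541]
ee_rot: [0.219, 0.976, 0.0, -0.0]
force: [-0.3, 0.0, -0.6]
gripper_width: 0.085
gripper_force: 0.0
```

Run:
```python
from h import *
import pickle
c=grab("scene","s2");d=grab("wrist","w6");pickle.dump((c,d),open('c6.pkl','wb'))
u,v=proj(c,[.635,-.155,.07]);u,v=int(u),int(v)
x=cv2.resize(c[0][v-50:v+50,u-50:u+50],(400,400),interpolation=3)
u,v=proj(d,[.635,-.155,.085]);u,v=int(u),int(v);print(u,v)
y=cv2.resize(d[0][v-80:v+80,u-80:u+80],(400,400),interpolation=3)
cv2.imwrite("pics/x2.png",np.hstack([x,y]))
p,n=holes(d,(u,v),30);print(p,n,onz(d,p,.085))
h=onz(d,p,.085);plan(h[0],h[1],.1)
```

```text
277 227
(np.float64(277.37215189873416), np.float64(229.52658227848102)) 395 [ 0.63614848 -0.15569278  0.085     ]
to [ 0.6361 -0.1557  0.1   ] dp [-1.8  1.2 52.6] yaw_y 64.7 tilt 0.21 eef [ 0.6342 -0.1561  0.1526] q6 -1.44 t 9.9
```

View pics/x2.png

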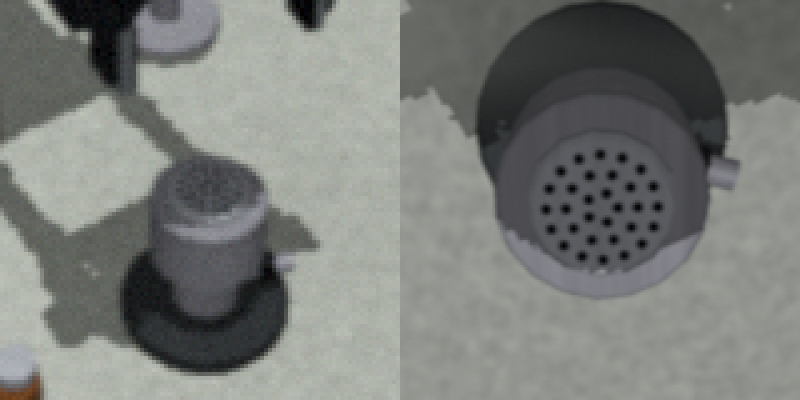

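The screen looks seated: flange on the rim, level, holes centred at (.6361,−.1557). Next is the large funnel.

Run:
```python
from h import *
plan(.388,.267,.16)
```

```text
to [0.388 0.267 0.16 ] dp [403.2 277.6  -6.1] yaw_y 64.7 tilt 0.21 eef [ 0.6342 -0.1561  0.1526] q6 -1.44 t 9.9
```

>>> {"api": "move_arm", "payload": {
  "deltas": [
    {"dp": [16,11,-20],"twist": 0},
    {"dp": [50,34,-30],"twist": 0},
    {"dp": [90,62,-30],"twist": 0},
    {"dp": [130,90,-30],"twist": 0},
    {"dp": [170,117,-30],"twist": 0},
    {"dp": [210,145,-30],"twist": 0},
    {"dp": [250,172,-30],"twist": 0},
    {"dp": [290,200,-30],"twist": 0},
    {"dp": [330,227,-25],"twist": 0},
    {"dp": [370,255,-15],"twist": 0},
    {"dp": [395,272,-8],"twist": 0},
    {"dp": [403,277,-6],"twist": 0}
  ]
}}

```text
clock: 11.1
eef_pos: [0.3859, 0.2671, 0.1584]
ee_rot: [0.217, 0.976, -0.001, -0.002]
force: [0.5, 0.4, 0.1]
gripper_width: 0.0854
gripper_force: 0.0
```

>>> {"api": "move_arm", "payload": {
  "deltas": [
    {"dp": [0,0,0],"twist": 0},
    {"dp": [0,0,0],"twist": 0},
    {"dp": [0,0,0],"twist": 0},
    {"dp": [0,0,0],"twist": 0}
  ]
}}

```text
clock: 11.5
eef_pos: [0.3903, 0.265, 0.161]
ee_rot: [0.22, 0.976, 0.0, 0.0]
force: [-0.1, -0.2, 0.3]
gripper_width: 0.0858
gripper_force: 0.0
```

Run:
```python
from h import *
import pickle
c=grab("wrist","w7");pickle.dump(c,open('c7.pkl','wb'))
plan(.388,.267,.16)
u,v=proj(c,[.388,.267,.064]);print(u,v)
for r in((42,56),(30,41)):
  for z in circ(c[0],u,v,*r,win=20)[:4]:print(np.round(z,1),onz(c,z[:2],.064).round(4))
```

```text
to [0.388 0.267 0.16 ] dp [2.8 0.8 1. ] yaw_y 64.6 tilt 0.04 eef [0.3902 0.2651 0.161 ] q6 -0.62 t 11.55
276.733431441126 209.5149014266381
[293.2 195.8  43.3] [0.3839 0.2816 0.064 ]
[291.2 196.2  44.6] [0.3837 0.2802 0.064 ]
[291.8 192.8  45. ] [0.3815 0.2815 0.064 ]
[287.2 190.8  43.8] [0.3789 0.2793 0.064 ]
[298.2 199.8  37.3] [0.388  0.2835 0.064 ]
[295.8 197.8  40.7] [0.386  0.2825 0.064 ]
[289.8 200.8  38.4] [0.3861 0.2779 0.064 ]
[292.2 201.2  38. ] [0.3872 0.2793 0.064 ]
```

View pics/w7.png

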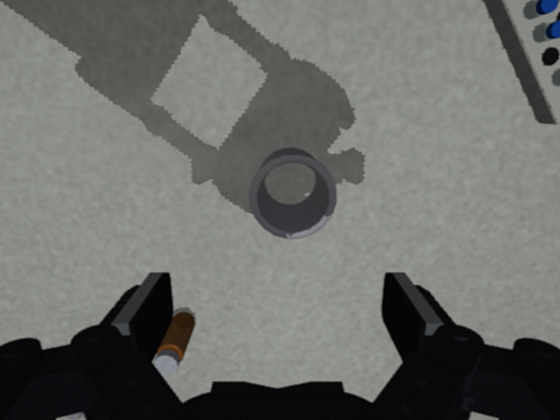

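The picture shows the funnel's rim at (293,195) px, radius 43.5, which fits 62 mm at that height. A vial's cap is at (167,365), well outside the fingers. I'm shifting and lowering for a second look.

>>> {"api": "move_arm", "payload": {
  "deltas": [
    {"dp": [4,4,10],"twist": 0},
    {"dp": [10,9,30],"twist": 0},
    {"dp": [12.8,11.8,50],"twist": 0},
    {"dp": [12.8,11.8,68],"twist": 0},
    {"dp": [12.8,11.8,73],"twist": 0},
    {"dp": [12.8,11.8,73],"twist": 0},
    {"dp": [12.8,11.8,73],"twist": 0},
    {"dp": [12.8,11.8,73],"twist": 0}
  ]
}}

```text
clock: 12.35
eef_pos: [0.3837, 0.2825, 0.0887]
ee_rot: [0.219, 0.976, 0.001, 0.001]
force: [0.8, -0.2, -1.0]
gripper_width: 0.0856
gripper_force: 0.0
```

Run:
```python
from h import *
import pickle
c7=pickle.load(open('c7.pkl','rb'))
c=grab("wrist","w8");pickle.dump(c,open('c8.pkl','wb'))
u,v=proj(c,[.3836,.2812,.064]);print(u,v)
for z in circ(c[0],u,v,56,72,win=20)[:5]:print(np.round(z,1),onz(c,z[:2],.064).round(4),tri([ray(c,z[:2]),ray(c7,(293,195.5))]).round(4))
plan(.3836,.2812,.018)
```

```text
272.61773477394934 256.63442017924086
[273.8 250.8  61.2] [0.3809 0.2831 0.064 ] [0.3878 0.2801 0.0469]
[273.8 254.2  59.2] [0.3827 0.2823 0.064 ] [0.3854 0.281  0.0573]
[271.8 252.8  58.2] [0.3815 0.2817 0.064 ] [0.3855 0.2804 0.055 ]
[274.8 248.8  63.4] [0.3802 0.284  0.064 ] [0.3897 0.2796 0.0393]
[275.8 253.8  57.7] [0.3828 0.2833 0.064 ] [0.3864 0.2811 0.0542]
to [0.3836 0.2812 0.018 ] dp [-0.4 -1.3 70.8] yaw_y 64.7 tilt 0.13 eef [0.3836 0.2825 0.0888] q6 -0.59 t 12.4
```

>>> {"api": "move_arm", "payload": {
  "deltas": [
    {"dp": [1,-1,20],"twist": 0},
    {"dp": [1,-1,40],"twist": 0},
    {"dp": [1,-1,60],"twist": 0},
    {"dp": [1,-1,72],"twist": 0},
    {"dp": [1,-1,75],"twist": 0},
    {"dp": [1,-1,75],"twist": 0},
    {"dp": [1,-1,75],"twist": 0}
  ]
}}

```text
clock: 13.1
eef_pos: [0.3822, 0.2821, 0.0136]
ee_rot: [0.219, 0.976, 0.001, 0.001]
force: [-0.1, -0.6, -0.1]
gripper_width: 0.0857
gripper_force: 0.0
```

>>> {"api": "move_arm", "payload": {
  "deltas": [
    {"dp": [0,0,0],"twist": 0},
    {"dp": [0,0,0],"twist": 0},
    {"dp": [0,0,0],"twist": 0},
    {"dp": [0,0,0],"twist": 0},
    {"dp": [0,0,0],"twist": 0},
    {"dp": [0,0,0],"twist": 0},
    {"dp": [0,0,0],"twist": 0},
    {"dp": [0,0,0],"twist": 0}
  ],
  "gripper": 1
}}

```text
clock: 13.9
eef_pos: [0.3822, 0.282, 0.0142]
ee_rot: [0.219, 0.976, 0.0, 0.001]
force: [-2.0, -1.1, 7.7]
gripper_width: 0.0575
gripper_force: 53.7
```

>>> {"api": "move_arm", "payload": {
  "deltas": [
    {"dp": [0,0,-20],"twist": 0},
    {"dp": [0,0,-50],"twist": 0},
    {"dp": [0,0,-90],"twist": 0},
    {"dp": [0,0,-135],"twist": 0},
    {"dp": [0,0,-180],"twist": 0},
    {"dp": [0,0,-195],"twist": 0},
    {"dp": [0,0,-195],"twist": 0},
    {"dp": [0,0,-195],"twist": 0}
  ]
}}

```text
clock: 14.7
eef_pos: [0.3807, 0.2811, 0.2071]
ee_rot: [0.219, 0.976, -0.0, -0.0]
force: [-0.3, -0.3, -2.0]
gripper_width: 0.0571
gripper_force: 57.0
```

Run:
```python
from h import *
import pickle
plan(.6361,-.1557,.225)
c=grab("wrist","w9");pickle.dump(c,open('c9.pkl','wb'))
z=bot.get_obs()["eef_pos"][2]
for q in circ(c[0],277,325,75,110,win=20,p2=25)[:6]:print(np.round(q,1),intool(onz(c,q[:2],z+.05)).round(1))
```

```text
to [ 0.6361 -0.1557  0.225 ] dp [-417.4 -286.1  -18. ] yaw_y 64.7 tilt 0.07 eef [0.3807 0.2811 0.2071] q6 -0.59 t 14.7
[276.8 379.8  86.3] [-10.5   1.4 -50. ]
[277.8 384.8  90.7] [-12.4   1.7 -50. ]
[274.2 375.2  81.6] [ -8.7   0.6 -50. ]
[272.8 373.2  79.2] [ -8.    0.1 -50. ]
[277.2 371.2  81.7] [ -7.2   1.6 -50. ]
```

View pics/w9.png

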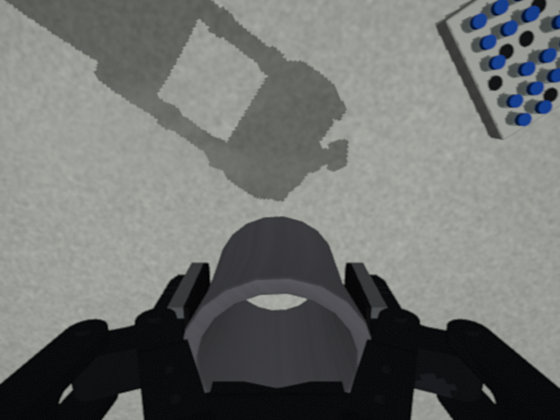

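The funnel is held upright: upper rim's near edge at (277,279) px, lower edge at (278,217), sides at x = 183 and 370.

Run:
```python
from h import *
import pickle
c=pickle.load(open('c9.pkl','rb'));z=bot.get_obs()["eef_pos"][2]
for h in(.05,.045):print(h,[intool(onz(c,p,z+h))[:2].round(1) for p in((277,279),(183,335),(370,335))])
print([intool(onz(c,(278,217),z+h))[:2].round(1) for h in(-.014,-.019)])
```

```text
0.05 [array([25.1,  1.5]), array([  6.2, -27.2]), array([ 6.2, 29.9])]
0.045 [array([22.5,  1.5]), array([  2.5, -28.7]), array([ 2.5, 31.4])]
[array([23.4,  2.1]), array([21.8,  2.1])]
```

```bash
cat >> h.py <<'E'
from scipy.optimize import least_squares
def arc(c,pts,z,R):
    P=np.array([intool(onz(c,p,z))[:2] for p in pts])
    f=lambda q:np.hypot(*(P-q).T)-R
    s=least_squares(f,P.mean(0)-[25,0],loss='soft_l1',f_scale=.5)
    return s.x.round(2),np.sqrt(np.median(s.fun**2)).round(2)
def edgecol(im,cols,lo,hi,sign):
    g=cv2.GaussianBlur(cv2.cvtColor(im,cv2.COLOR_BGR2GRAY),(5,5),1).astype(float)
    d=np.gradient(g,axis=0)*sign
    return [(x,lo+int(np.argmax(d[lo:hi,x]))) for x in cols]
E
python3 - <<'E'
from h import *
import pickle
c=pickle.load(open('c9.pkl','rb'));z=bot.get_obs()["eef_pos"][2]
b=edgecol(c[0],range(245,312,3),205,250,-1);t=edgecol(c[0],range(215,340,4),262,300,1)
print(b[::4],t[::5])
for h in(-.014,-.018):print(h,arc(c,b,z+h,28))
for h in(.05,.046):print(h,arc(c,t,z+h,31))
E
```

```text
[(245, 224), (257, 219), (269, 217), (281, 216), (293, 219), (305, 223)] [(215, 297), (235, 287), (255, 296), (275, 294), (295, 295), (315, 284), (335, 294)]
-0.014 (array([-4.21,  1.35]), np.float64(0.14))
-0.018 (array([-5.45,  1.38]), np.float64(0.13))
0.05 (array([-8.5 ,  5.68]), np.float64(1.83))
0.046 (array([-10.64,   6.08]), np.float64(1.89))
```

Run:
```python
from h import *
import pickle
c=pickle.load(open('c9.pkl','rb'));o=bot.get_obs();R=Ro.from_quat(o["ee_rot"]).as_matrix()
P=o["eef_pos"]+R@np.array([-4.4,1.35,14])/1000
np.save('fcam.npy',c[2]@P+c[3]);plan(.6361,-.1557,.225)
```

```text
to [ 0.6361 -0.1557  0.225 ] dp [-417.8 -285.5  -19. ] yaw_y 64.7 tilt 0.2 eef [0.38   0.2807 0.206 ] q6 -0.59 t 14.75
```

>>> {"api": "move_arm", "payload": {
  "deltas": [
    {"dp": [-16,-11,-10],"twist": 0},
    {"dp": [-50,-34,-18],"twist": 0},
    {"dp": [-90,-62,-18],"twist": 0},
    {"dp": [-130,-90,-18],"twist": 0},
    {"dp": [-170,-117,-18],"twist": 0},
    {"dp": [-210,-145,-18],"twist": 0},
    {"dp": [-250,-172,-18],"twist": 0},
    {"dp": [-290,-200,-18],"twist": 0},
    {"dp": [-330,-227,-18],"twist": 0},
    {"dp": [-370,-255,-18],"twist": 0},
    {"dp": [-400,-277,-18],"twist": 0},
    {"dp": [-413,-287,-18],"twist": 0}
  ]
}}

```text
clock: 15.95
eef_pos: [0.6321, -0.1573, 0.2221]
ee_rot: [0.22, 0.975, -0.0, -0.002]
force: [0.0, 0.7, -2.6]
gripper_width: 0.0574
gripper_force: 57.0
```

>>> {"api": "move_arm", "payload": {
  "deltas": [
    {"dp": [0,0,0],"twist": 0},
    {"dp": [0,0,20],"twist": 0},
    {"dp": [0,0,50],"twist": 0},
    {"dp": [0,0,80],"twist": 0},
    {"dp": [0,0,100],"twist": 0},
    {"dp": [0,0,106],"twist": 0},
    {"dp": [0,0,106],"twist": 0},
    {"dp": [0,0,106],"twist": 0},
    {"dp": [0,0,106],"twist": 0}
  ]
}}

```text
clock: 16.85
eef_pos: [0.6338, -0.1542, 0.1217]
ee_rot: [0.218, 0.976, -0.0, 0.002]
force: [0.1, -0.8, -1.6]
gripper_width: 0.057
gripper_force: 57.0
```

```bash
cat >> h.py <<'E'
def fix(fcam,tx,ty):
    c=grab("wrist");P=c[2].T@(np.load(fcam)-c[3]);o=bot.get_obs();R=Ro.from_quat(o["ee_rot"]).as_matrix()
    print("part",P.round(4),"dp",(R.T@(np.array([tx,ty,P[2]])-P)*1000).round(1),"eef",o["eef_pos"].round(4),"F",o["force"].round(1),"w",o["gripper_width"],"t",o["clock"])
    return c
E
python3 - <<'E'
from h import *
for i in range(2):fix('fcam.npy',.6361,-.1557)
c=grab("scene","s3");u,v=proj(c,[.635,-.155,.11]);u,v=int(u),int(v)
cv2.imwrite("pics/s3c.png",cv2.resize(c[0][v-60:v+60,u-80:u+80],None,fx=5,fy=5,interpolation=3))
E
```

```text
part [ 0.6377 -0.1553  0.1066] dp [ 1.3 -1.1 -0. ] eef [ 0.6337 -0.1543  0.1217] F [ 0.6  0.6 -1.4] w 0.05729894252824375 t 16.9
part [ 0.6377 -0.1554  0.1066] dp [ 1.3 -0.9 -0. ] eef [ 0.6336 -0.1544  0.1215] F [-0.2  0.  -2.1] w 0.05722564684011757 t 16.95
```

View pics/s3c.png

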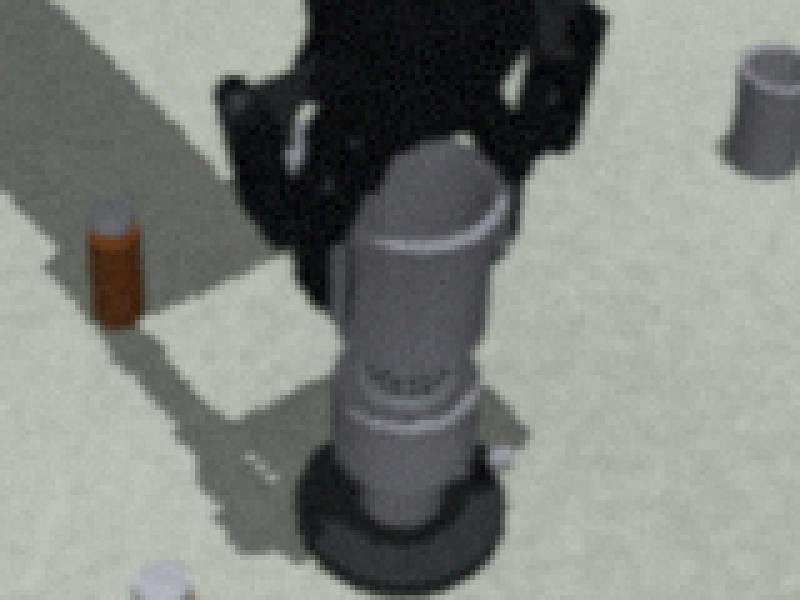

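The picture shows the funnel above the screen, about 1.5 mm to the right, which matches the computed correction.

>>> {"api": "move_arm", "payload": {
  "deltas": [
    {"dp": [1.4,-1,4],"twist": 0},
    {"dp": [1.4,-1,9],"twist": 0},
    {"dp": [1.4,-1,15],"twist": 0},
    {"dp": [1.4,-1,15],"twist": 0},
    {"dp": [1.4,-1,15],"twist": 0},
    {"dp": [1.4,-1,15],"twist": 0},
    {"dp": [1.4,-1,15],"twist": 0}
  ]
}}

```text
clock: 17.7
eef_pos: [0.6311, -0.1546, 0.105]
ee_rot: [0.219, 0.976, -0.0, 0.0]
force: [-0.7, 0.1, -2.5]
gripper_width: 0.0571
gripper_force: 57.0
```

Run:
```python
from h import *
fix('fcam.npy',.6361,-.1557)
```

```text
part [ 0.635  -0.1557  0.09  ] dp [-1.   0.5  0. ] eef [ 0.631  -0.1546  0.105 ] F [-0.1  0.7 -1.9] w 0.057223791623844195 t 17.75
```

>>> {"api": "move_arm", "payload": {
  "deltas": [
    {"dp": [-0.8,0.4,2],"twist": 0},
    {"dp": [-0.8,0.4,4],"twist": 0},
    {"dp": [-0.8,0.4,6],"twist": 0},
    {"dp": [-0.8,0.4,8],"twist": 0},
    {"dp": [-0.8,0.4,9],"twist": 0},
    {"dp": [-0.8,0.4,9],"twist": 0}
  ]
}}

```text
clock: 18.35
eef_pos: [0.6315, -0.1544, 0.0954]
ee_rot: [0.219, 0.976, 0.0, -0.0]
force: [-0.2, -0.6, -2.7]
gripper_width: 0.0573
gripper_force: 57.0
```

>>> {"api": "move_arm", "payload": {
  "deltas": [
    {"dp": [0,0,1],"twist": 0},
    {"dp": [0,0,2],"twist": 0},
    {"dp": [0,0,2],"twist": 0},
    {"dp": [0,0,2],"twist": 0}
  ]
}}

```text
clock: 18.75
eef_pos: [0.632, -0.1546, 0.0948]
ee_rot: [0.219, 0.976, -0.0, 0.0]
force: [-2.9, -0.4, 4.7]
gripper_width: 0.0573
gripper_force: 56.8
```

Contact came at the expected height. Releasing and retreating.

>>> {"api": "move_arm", "payload": {
  "deltas": [
    {"dp": [0,0,0],"twist": 0},
    {"dp": [0,0,0],"twist": 0},
    {"dp": [0,0,0],"twist": 0},
    {"dp": [0,0,0],"twist": 0},
    {"dp": [0,0,0],"twist": 0},
    {"dp": [0,0,0],"twist": 0}
  ],
  "gripper": -1
}}

```text
clock: 19.35
eef_pos: [0.6317, -0.1545, 0.0936]
ee_rot: [0.219, 0.976, -0.0, -0.0]
force: [-0.2, 0.3, 0.9]
gripper_width: 0.0853
gripper_force: 0.0
```

>>> {"api": "move_arm", "payload": {
  "deltas": [
    {"dp": [0,0,-15],"twist": 0},
    {"dp": [0,0,-45],"twist": 0},
    {"dp": [0,0,-90],"twist": 0},
    {"dp": [0,0,-135],"twist": 0},
    {"dp": [0,0,-145],"twist": 0},
    {"dp": [0,0,-145],"twist": 0},
    {"dp": [0,0,-145],"twist": 0}
  ]
}}

```text
clock: 20.05
eef_pos: [0.631, -0.1543, 0.2383]
ee_rot: [0.219, 0.976, 0.0, -0.001]
force: [-0.2, -0.1, -1.1]
gripper_width: 0.0853
gripper_force: 0.0
```

Run:
```python
from h import *
import pickle
c=grab("wrist","w10");pickle.dump(c,open('c10.pkl','wb'))
u,v=proj(c,[.6361,-.1557,.144]);print(u,v)
for r in((42,56),(28,38)):
  for z in circ(c[0],u,v,*r,win=15)[:4]:print(np.round(z,1),onz(c,z[:2],.144).round(4))
p,n=holes(c,proj(c,[.6361,-.1557,.085]),20);print("holes",p,n,onz(c,p,.085))
plan(.497,.0,.14)
```

```text
276.89516735421876 222.08593392200294
[276.8 216.8  43.8] [ 0.6325 -0.1541  0.144 ]
[274.8 216.2  43. ] [ 0.6316 -0.1552  0.144 ]
[279.2 208.8  43.9] [ 0.628  -0.1501  0.144 ]
[273.8 212.8  48.3] [ 0.629  -0.1548  0.144 ]
[276.2 217.2  35.5] [ 0.6327 -0.1546  0.144 ]
[276.2 219.2  35.2] [ 0.634  -0.1552  0.144 ]
[278.2 219.2  33.8] [ 0.6346 -0.154   0.144 ]
[273.2 219.2  32. ] [ 0.6331 -0.1571  0.144 ]
holes (np.float64(277.3592233009709), np.float64(196.81553398058253)) 103 [ 0.63357164 -0.15408631  0.085     ]
to [0.497 0.    0.14 ] dp [185.9  82.5  97.5] yaw_y 64.7 tilt 0.21 eef [ 0.6303 -0.1541  0.2369] q6 -1.44 t 20.1
```

The rim's radius of 43.8 px matches the seated height, and the funnel is constrained to the screen's centre. Next is the lid.

>>> {"api": "move_arm", "payload": {
  "deltas": [
    {"dp": [20,9,0],"twist": 0},
    {"dp": [55,24,15],"twist": 0},
    {"dp": [95,42,40],"twist": 0},
    {"dp": [135,60,65],"twist": 0},
    {"dp": [170,75,85],"twist": 0},
    {"dp": [187,83,97],"twist": 0},
    {"dp": [187,83,97],"twist": 0},
    {"dp": [187,83,97],"twist": 0},
    {"dp": [187,83,97],"twist": 0}
  ]
}}

```text
clock: 21.0
eef_pos: [0.4992, -0.0003, 0.1421]
ee_rot: [0.219, 0.976, -0.0, 0.001]
force: [-0.5, 0.3, 0.8]
gripper_width: 0.0853
gripper_force: 0.0
```

Run:
```python
from h import *
import pickle
c=grab("wrist","w11");pickle.dump(c,open('c11.pkl','wb'))
plan(.495,.001,.14)
u,v=proj(c,[.495,.001,.014]);print(u,v)
for z in circ(c[0],u,v,40,54,win=25,p2=22)[:5]:print("flange",np.round(z,1),onz(c,z[:2],.013).round(4))
u,v=proj(c,[.495,.001,.038])
for z in circ(c[0],u,v,9,18,win=35,p2=14)[:5]:print("knob",np.round(z,1),onz(c,z[:2],.038).round(4))
y=cv2.resize(c[0][:,:],(560,420));cv2.imwrite("pics/w11.png",y)
```

```text
to [0.495 0.001 0.14 ] dp [ 4.7 -0.6  2.4] yaw_y 64.7 tilt 0.11 eef [ 0.4995 -0.0005  0.1424] q6 -1.22 t 21.05
274.97855723378206 196.25002220808494
```

Run:
```python
from h import *
import pickle
c=pickle.load(open('c11.pkl','rb'))
g=cv2.cvtColor(c[0],cv2.COLOR_BGR2GRAY)
for p2,w in((14,25),(10,25)):
  for z in circ(c[0],275,196,36,56,win=w,p2=p2)[:5]:print("flange",p2,np.round(z,1),onz(c,z[:2],.013).round(4))
for z in circ(c[0],275,215,9,18,win=35,p2=9)[:5]:print("knob",np.round(z,1),onz(c,z[:2],.038).round(4))
hsv=cv2.cvtColor(c[0],cv2.COLOR_BGR2LAB)
np.set_printoptions(linewidth=200)
print(g[100:300:8,200:360:8]);print(hsv[100:300:8,200:360:8,1]);print(hsv[100:300:16,200:360:8,2])
```

```text
flange 14 [277.2 190.2  41.8] [0.4916 0.0046 0.013 ]
flange 14 [276.8 187.8  43.8] [0.4897 0.0051 0.013 ]
flange 14 [279.2 191.2  40.2] [0.493  0.0056 0.013 ]
flange 14 [276.8 185.8  45.7] [0.4882 0.0057 0.013 ]
flange 14 [275.8 192.2  39.8] [0.4926 0.0028 0.013 ]
flange 10 [277.2 190.2  41.8] [0.4916 0.0046 0.013 ]
flange 10 [276.8 187.8  43.8] [0.4897 0.0051 0.013 ]
flange 10 [279.2 191.2  40.2] [0.493  0.0056 0.013 ]
flange 10 [276.8 185.8  45.7] [0.4882 0.0057 0.013 ]
flange 10 [275.8 192.2  39.8] [0.4926 0.0028 0.013 ]
knob [254.8 200.8  10.1] [ 0.4863 -0.0107  0.038 ]
[[ 96 128 143 141 144 141 140 144  94  93  93  88  89  91  87  89  89  88  88  98]
 [ 95  94 141 137 140  98  94  93  91  92  91  90  91  88  90  90  87  88  86  88]
 [100 100  94  99  96  95  94  90  88  88  89  87  84  87  86  87  87  89  90  87]
 [ 99  96  96  95  98  88  91  87  93  89  95  90  87  89  87  88  88  92  90  90]
 [ 94  91  88  91  85  92  85  91  87  89  89  89  87  87  88  91  90  86  87  82]
 [ 94  88  94  90  90  90  85  90  89  91  90  90  89  90  90  90  88  86  88  87]
 [ 99  97  92  95  91
[... 4012 characters left out ...]
26 125 126 130 129 130 129 130 129]
 [130 130 130 130 129 126 126 125 125 126 126 126 126 126 126 129 129 130 130 130]
 [131 131 130 130 130 126 125 125 126 126 125 126 126 126 125 131 131 131 131 131]
 [131 131 131 131 130 130 124 125 126 126 125 126 125 124 127 130 131 131 131 131]
 [131 131 131 131 130 131 130 131 125 124 124 124 131 130 131 131 131 131 130 131]
 [131 130 131 131 131 131 130 131 131 131 131 131 131 131 131 131 131 131 131 131]
 [130 131 130 130 131 131 131 131 131 131 131 131 131 130 130 131 130 130 131 131]
 [131 131 130 131 131 131 130 131 131 131 130 131 131 130 131 131 131 131 131 131]
 [131 131 131 131 131 131 130 131 131 131 131 131 131 131 131 130 130 131 130 131]]
```

Steel separates cleanly from the table in Lab (a − b), so I'll use that mask.

```bash
cat >> h.py <<'E'
def steel(c,u,v,rad):
    L=cv2.GaussianBlur(cv2.cvtColor(c[0],cv2.COLOR_BGR2LAB),(5,5),0).astype(int)
    m=((L[...,1]-L[...,2])>=0).astype(np.uint8)*255
    w=np.zeros_like(m);cv2.circle(w,(int(u),int(v)),int(rad),255,-1);m&=w
    m=cv2.morphologyEx(m,cv2.MORPH_OPEN,np.ones((3,3)))
    k=max(cv2.findContours(m,cv2.RETR_EXTERNAL,cv2.CHAIN_APPROX_NONE)[0],key=cv2.contourArea)
    return cv2.convexHull(k),m
E
python3 - <<'E'
from h import *
import pickle
c=pickle.load(open('c11.pkl','rb'))
k,m=steel(c,278,190,75);e=cv2.fitEllipse(k);print(e,cv2.boundingRect(k))
P=np.array([onz(c,p[0].astype(float),.014)[:2] for p in k]);
f=least_squares(lambda q:np.hypot(*(P-q[:2]).T)-q[2],[*P.mean(0),.033],loss='soft_l1',f_scale=.0005);print("flange fit",f.x.round(4),onz(c,e[0],.012))
g=cv2.cvtColor(c[0],cv2.COLOR_BGR2GRAY)
cv2.imwrite("pics/w11c.png",cv2.resize(c[0][130:250,210:350],(700,600),interpolation=3))
plan(*f.x[:2],.075)
E
```

```text
((276.830810546875, 190.05343627929688), (82.02898406982422, 83.89593505859375), 88.54141235351562) (235, 149, 85, 82)
flange fit [0.4921 0.004  0.0327] [0.49156007 0.0042267  0.012     ]
to [0.4921 0.004  0.075 ] dp [ 8.7  0.8 67.4] yaw_y 64.7 tilt 0.11 eef [ 0.4995 -0.0005  0.1424] q6 -1.22 t 21.05
```

View pics/w11c.png

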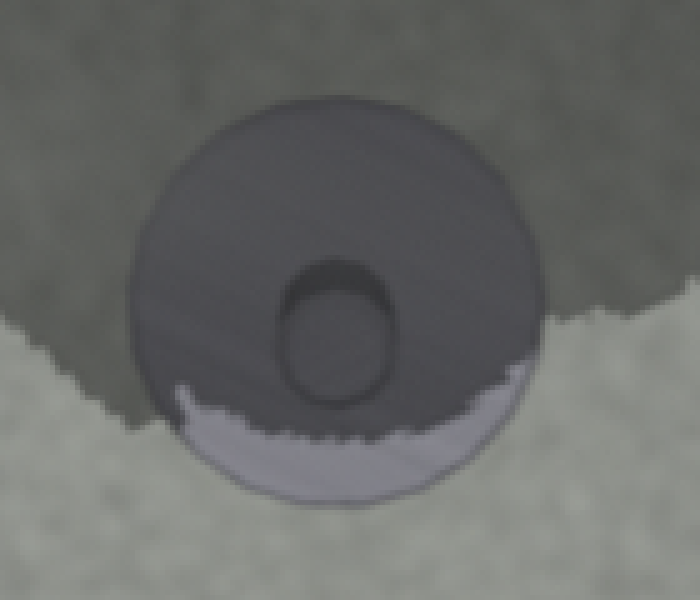

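The crop shows the lid: flange centre fitted at (.492,.004) with radius 32.7 mm (33 expected), and the knob top at about (277,199) px in the frame. Descending to the knob.

>>> {"api": "move_arm", "payload": {
  "deltas": [
    {"dp": [4,0,20],"twist": 0},
    {"dp": [8.7,0.8,50],"twist": 0},
    {"dp": [8.7,0.8,85],"twist": 0},
    {"dp": [8.7,0.8,110],"twist": 0},
    {"dp": [8.7,0.8,121],"twist": 0},
    {"dp": [8.7,0.8,122],"twist": 0},
    {"dp": [8.7,0.8,122],"twist": 0},
    {"dp": [8.7,0.8,122],"twist": 0}
  ]
}}

```text
clock: 21.85
eef_pos: [0.4923, 0.0045, 0.0213]
ee_rot: [0.219, 0.976, 0.0, 0.002]
force: [0.3, -0.0, 0.5]
gripper_width: 0.085
gripper_force: 0.0
```

Run:
```python
from h import *
c=grab("wrist","w12")
k,m=steel(c,*proj(c,[.492,.004,.014]),110);P=np.array([onz(c,p[0].astype(float),.014)[:2] for p in k])
f=least_squares(lambda q:np.hypot(*(P-q[:2]).T)-q[2],[*P.mean(0),.033],loss='soft_l1',f_scale=.0005);print(f.x.round(4))
plan(*f.x[:2],.0195)
```

```text
[0.4915 0.0043 0.0326]
to [0.4915 0.0043 0.0195] dp [ 0.5 -0.6  1.8] yaw_y 64.7 tilt 0.19 eef [0.4922 0.0046 0.0213] q6 -1.21 t 21.9
```

>>> {"api": "move_arm", "payload": {
  "deltas": [
    {"dp": [0.5,-0.6,1.5],"twist": 0},
    {"dp": [0.5,-0.6,1.5],"twist": 0},
    {"dp": [0.5,-0.6,1.5],"twist": 0},
    {"dp": [0.5,-0.6,1.5],"twist": 0},
    {"dp": [0.5,-0.6,1.5],"twist": 0},
    {"dp": [0.5,-0.6,1.5],"twist": 0},
    {"dp": [0.5,-0.6,1.5],"twist": 0},
    {"dp": [0.5,-0.6,1.5],"twist": 0},
    {"dp": [0.5,-0.6,1.5],"twist": 0},
    {"dp": [0.5,-0.6,1.5],"twist": 0}
  ],
  "gripper": 1
}}

```text
clock: 22.9
eef_pos: [0.4899, 0.0044, 0.0185]
ee_rot: [0.219, 0.976, -0.0, 0.0]
force: [-1.3, 0.5, 5.5]
gripper_width: 0.0155
gripper_force: 58.8
```

>>> {"api": "move_arm", "payload": {
  "deltas": [
    {"dp": [0,0,-20],"twist": 0},
    {"dp": [0,0,-50],"twist": 0},
    {"dp": [0,0,-90],"twist": 0},
    {"dp": [0,0,-135],"twist": 0},
    {"dp": [0,0,-180],"twist": 0},
    {"dp": [0,0,-220],"twist": 0},
    {"dp": [0,0,-220],"twist": 0},
    {"dp": [0,0,-220],"twist": 0},
    {"dp": [0,0,-220],"twist": 0}
  ]
}}

```text
clock: 23.8
eef_pos: [0.4879, 0.0046, 0.2358]
ee_rot: [0.219, 0.976, -0.0, -0.002]
force: [-0.3, -0.1, -2.4]
gripper_width: 0.0158
gripper_force: 58.9
```

Run:
```python
from h import *
c=grab("wrist","w13");o=bot.get_obs();z=o["eef_pos"][2]-.006
k,m=steel(c,*proj(c,o["eef_pos"]-[0,0,.006]),110);P=np.array([onz(c,p[0].astype(float),z)[:2] for p in k])
f=least_squares(lambda q:np.hypot(*(P-q[:2]).T)-q[2],[*P.mean(0),.033],loss='soft_l1',f_scale=.0005);Q=np.array([*f.x[:2],z]);print(f.x.round(4),intool(Q),o["gripper_width"],o["gripper_force"],o["force"])
np.save('lcam.npy',c[2]@(Q-[0,0,.014])+c[3])
plan(.636,-.1557,.24)
```

```text
[ 0.5019 -0.0027  0.0456] [-16.00106096  -0.62341932   5.91984898] 0.015948363547331472 58.91354452818632 [-0.58820149 -1.43055646 -1.55379966]
to [ 0.636  -0.1557  0.24  ] dp [-202.5  -81.8   -5.4] yaw_y 64.7 tilt 0.31 eef [0.4877 0.0047 0.2355] q6 -1.21 t 23.85
```

Run:
```python
from h import *
c=grab("wrist","w14");o=bot.get_obs();z=o["eef_pos"][2]-.006
u,v=proj(c,o["eef_pos"]-[0,0,.006]);k,m=steel(c,u,v,110)
pts=[(x,int(np.argmax(m[:,x]>0))) for x in range(int(u)-55,int(u)+56,3) if m[:,x].any()]
print(u,v,pts[::4]);q,r=arc(c,pts,z,33);print(q,r)
R=Ro.from_quat(o["ee_rot"]).as_matrix();Q=o["eef_pos"]+R@np.array([*q,6])/1000
np.save('lcam.npy',c[2]@(Q-[0,0,.014])+c[3]);plan(.636,-.1557,.24)
cv2.imwrite("pics/w14c.png",c[0])
```

```text
275.0782419836373 272.95733950560447 [(220, 235), (232, 224), (244, 216), (256, 211), (268, 209), (280, 208), (292, 210), (304, 214), (316, 219), (328, 229)]
[-2.47  0.92] 0.16
to [ 0.636  -0.1557  0.24  ] dp [-202.3  -81.8   -5.3] yaw_y 64.7 tilt 0.3 eef [0.4879 0.0046 0.2356] q6 -1.21 t 23.9
```

>>> {"api": "move_arm", "payload": {
  "deltas": [
    {"dp": [-20,-8,-5],"twist": 0},
    {"dp": [-55,-22,-5],"twist": 0},
    {"dp": [-95,-39,-5],"twist": 0},
    {"dp": [-135,-56,-5],"twist": 0},
    {"dp": [-170,-70,-5],"twist": 0},
    {"dp": [-195,-80,-5],"twist": 0},
    {"dp": [-200,-82.7,-5],"twist": 0},
    {"dp": [-200,-82.7,15],"twist": 0},
    {"dp": [-200,-82.7,40],"twist": 0},
    {"dp": [-200,-82.7,58],"twist": 0},
    {"dp": [-200,-82.7,60],"twist": 0},
    {"dp": [-200,-82.7,60],"twist": 0}
  ]
}}

```text
clock: 25.1
eef_pos: [0.634, -0.1547, 0.1766]
ee_rot: [0.218, 0.976, 0.0, -0.002]
force: [0.3, 1.0, -1.4]
gripper_width: 0.0157
gripper_force: 58.9
```

>>> {"api": "move_arm", "payload": {
  "deltas": [
    {"dp": [0,0,0],"twist": 0},
    {"dp": [0,0,0],"twist": 0},
    {"dp": [0,0,0],"twist": 0}
  ]
}}

```text
clock: 25.4
eef_pos: [0.6361, -0.1558, 0.1797]
ee_rot: [0.219, 0.976, -0.0, 0.001]
force: [0.1, 0.0, -2.4]
gripper_width: 0.0154
gripper_force: 58.9
```

Run:
```python
from h import *
fix('lcam.npy',.636,-.1557)
```

```text
part [ 0.639  -0.1561  0.1598] dp [ 2.9 -1.  -0. ] eef [ 0.636  -0.1558  0.1795] F [-0.1  0.8 -1.4] w 0.015725643886858928 t 25.45
```

>>> {"api": "move_arm", "payload": {
  "deltas": [
    {"dp": [2.9,-1,3],"twist": 0},
    {"dp": [2.9,-1,7],"twist": 0},
    {"dp": [2.9,-1,10],"twist": 0},
    {"dp": [2.9,-1,10],"twist": 0},
    {"dp": [2.9,-1,10],"twist": 0},
    {"dp": [2.9,-1,10],"twist": 0}
  ]
}}

```text
clock: 26.05
eef_pos: [0.6324, -0.1554, 0.1683]
ee_rot: [0.219, 0.976, -0.0, 0.0]
force: [-0.5, -1.0, -1.5]
gripper_width: 0.0157
gripper_force: 58.9
```

Run:
```python
from h import *
fix('lcam.npy',.636,-.1557)
c=grab("scene","s4");u,v=proj(c,[.635,-.155,.14]);u,v=int(u),int(v)
cv2.imwrite("pics/s4c.png",cv2.resize(c[0][v-60:v+60,u-80:u+80],None,fx=5,fy=5,interpolation=3))
```

```text
part [ 0.6353 -0.1556  0.1484] dp [-0.7  0.2  0. ] eef [ 0.6324 -0.1554  0.1684] F [ 1.3  0.  -2.3] w 0.015653746473806785 t 26.1
```

>>> {"api": "move_arm", "payload": {
  "deltas": [
    {"dp": [-0.5,0.2,3],"twist": 0},
    {"dp": [-0.5,0.2,6],"twist": 0},
    {"dp": [-0.5,0.2,8],"twist": 0},
    {"dp": [-0.5,0.2,10],"twist": 0},
    {"dp": [-0.5,0.2,12],"twist": 0},
    {"dp": [-0.5,0.2,12],"twist": 0}
  ]
}}

```text
clock: 26.75
eef_pos: [0.6325, -0.1553, 0.1558]
ee_rot: [0.219, 0.976, 0.0, -0.0]
force: [-0.8, 0.1, -2.2]
gripper_width: 0.0157
gripper_force: 58.9
```

>>> {"api": "move_arm", "payload": {
  "deltas": [
    {"dp": [0,0,1],"twist": 0},
    {"dp": [0,0,2],"twist": 0},
    {"dp": [0,0,2],"twist": 0},
    {"dp": [0,0,2],"twist": 0}
  ]
}}

```text
clock: 27.15
eef_pos: [0.6331, -0.1554, 0.1546]
ee_rot: [0.219, 0.976, -0.0, 0.0]
force: [-1.2, 1.2, -0.1]
gripper_width: 0.0154
gripper_force: 59.0
```

>>> {"api": "move_arm", "payload": {
  "deltas": [
    {"dp": [0,0,0.5],"twist": 0},
    {"dp": [0,0,0.5],"twist": 0},
    {"dp": [0,0,0.5],"twist": 0},
    {"dp": [0,0,0.5],"twist": 0},
    {"dp": [0,0,0.5],"twist": 0},
    {"dp": [0,0,0.5],"twist": 0},
    {"dp": [0,0,0.5],"twist": 0},
    {"dp": [0,0,0.5],"twist": 0}
  ],
  "gripper": -1
}}

```text
clock: 27.95
eef_pos: [0.6328, -0.1553, 0.1537]
ee_rot: [0.219, 0.976, 0.0, -0.0]
force: [0.5, -0.0, -0.1]
gripper_width: 0.0854
gripper_force: 0.0
```

>>> {"api": "move_arm", "payload": {
  "deltas": [
    {"dp": [0,0,-15],"twist": 0},
    {"dp": [0,0,-40],"twist": 0},
    {"dp": [0,0,-80],"twist": 0},
    {"dp": [0,0,-120],"twist": 0},
    {"dp": [0,0,-130],"twist": 0},
    {"dp": [0,0,-130],"twist": 0},
    {"dp": [0,0,-130],"twist": 0}
  ]
}}

```text
clock: 28.65
eef_pos: [0.6322, -0.1551, 0.283]
ee_rot: [0.219, 0.976, 0.0, -0.001]
force: [0.2, -1.4, -0.9]
gripper_width: 0.0853
gripper_force: 0.0
```

```bash
cat >> h.py <<'E'
def fitflange(c,P0,R,rad):
    k,m=steel(c,*proj(c,P0),rad);P=np.array([onz(c,p[0].astype(float),P0[2])[:2] for p in k])
    f=least_squares(lambda q:np.hypot(*(P-q[:2]).T)-q[2],[*P.mean(0),R],loss='soft_l1',f_scale=.0005)
    return f.x.round(4),np.median(abs(f.fun)).round(5)
E
python3 - <<'E'
from h import *
import pickle
c=grab("wrist","w15");d=grab("scene","s5");pickle.dump((c,d),open('c15.pkl','wb'))
print(fitflange(c,[.636,-.1557,.15],.033,75))
plan(.534,-.360,.14)
E
```

```text
(array([ 0.6259, -0.1509,  0.0401]), np.float64(0.0021))
to [ 0.534 -0.36   0.14 ] dp [  -0.  -227.   141.3] yaw_y 64.7 tilt 0.26 eef [ 0.6314 -0.1549  0.2812] q6 -1.44 t 28.75
```

Run:
```python
from h import *
import pickle
c,d=pickle.load(open('c15.pkl','rb'))
for z in(.150,.145):
  k,m=steel(c,*proj(c,[.636,-.1557,z]),75);P=np.array([p[0] for p in k]);cu=proj(c,[.636,-.1557,z])
  pts=[p for p in P.astype(float) if p[1]>cu[1]+5]
  W=np.array([onz(c,p,z)[:2] for p in pts])
  f=least_squares(lambda q:np.hypot(*(W-q[:2]).T)-q[2],[.636,-.1557,.033],loss='soft_l1',f_scale=.0005);print(z,len(pts),f.x.round(4),np.median(abs(f.fun)).round(5))
```

```text
0.15 14 [ 0.6352 -0.1555  0.0325] 6e-05
0.145 15 [ 0.6364 -0.1561  0.0331] 7e-05
```

The lid is level and seated (radius 32.5 mm fitted at z = 150 mm, centre .6352,−.1555). Next is the small screen.

>>> {"api": "move_arm", "payload": {
  "deltas": [
    {"dp": [0,-20,5],"twist": 0},
    {"dp": [0,-50,15],"twist": 0},
    {"dp": [0,-90,35],"twist": 0},
    {"dp": [-1,-130,65],"twist": 0},
    {"dp": [-2,-170,95],"twist": 0},
    {"dp": [-2,-205,120],"twist": 0},
    {"dp": [-2,-228,138],"twist": 0},
    {"dp": [-2,-231,141],"twist": 0},
    {"dp": [-2,-231,141],"twist": 0},
    {"dp": [-2,-231,141],"twist": 0},
    {"dp": [-2,-231,141],"twist": 0}
  ]
}}

```text
clock: 29.85
eef_pos: [0.5374, -0.3644, 0.1439]
ee_rot: [0.218, 0.976, -0.0, 0.001]
force: [0.4, 0.2, 1.2]
gripper_width: 0.0852
gripper_force: 0.0
```

Run:
```python
from h import *
c=grab("wrist","w16")
p=proj(c,[.534,-.363,.022]);print(p)
f,e=fitflange(c,[.534,-.363,.022],.018,50);print(f,e)
h,n=holes(c,proj(c,[f[0],f[1],.027]),13);print(h,n,onz(c,h,.027))
plan(f[0],f[1],.06)
k,m=steel(c,*p,50);print(c[0][m>0].mean(0))
```

```text
[275.50502555 199.17785343]
[ 0.5351 -0.3586  0.0178] 0.00016
(np.float64(281.375), np.float64(201.225)) 120 [ 0.53611286 -0.35909494  0.027     ]
to [ 0.5351 -0.3586  0.06  ] dp [ 4.7  4.3 84. ] yaw_y 64.8 tilt 0.12 eef [ 0.5374 -0.3644  0.144 ] q6 -1.79 t 29.9
[75.74242424 72.40121212 71.81454545]
```

>>> {"api": "move_arm", "payload": {
  "deltas": [
    {"dp": [3,2,20],"twist": 0},
    {"dp": [4.7,4.2,50],"twist": 0},
    {"dp": [4.7,4.2,75],"twist": 0},
    {"dp": [4.7,4.2,84],"twist": 0},
    {"dp": [4.7,4.2,84],"twist": 0},
    {"dp": [4.7,4.2,84],"twist": 0},
    {"dp": [4.7,4.2,84],"twist": 0}
  ]
}}

```text
clock: 30.6
eef_pos: [0.5351, -0.3602, 0.0608]
ee_rot: [0.218, 0.976, -0.001, 0.002]
force: [0.2, 0.6, 1.2]
gripper_width: 0.0855
gripper_force: 0.0
```

Run:
```python
from h import *
c=grab("wrist","w17")
f,e=fitflange(c,[.5353,-.3587,.022],.018,60);print(f,e)
h,n=holes(c,proj(c,[f[0],f[1],.027]),17);print(h,n,onz(c,h,.027))
plan(f[0],f[1],.009)
```

```text
[ 0.5344 -0.3583  0.0182] 0.00041
(np.float64(277.91093117408906), np.float64(248.87854251012146)) 247 [ 0.53592571 -0.35907999  0.027     ]
to [ 0.5344 -0.3583  0.009 ] dp [ 1.6  1.6 51.8] yaw_y 64.7 tilt 0.21 eef [ 0.535  -0.3603  0.0608] q6 -1.79 t 30.65
```

>>> {"api": "move_arm", "payload": {
  "deltas": [
    {"dp": [0,1.4,20],"twist": 0},
    {"dp": [0,1.4,40],"twist": 0},
    {"dp": [0,1.4,50],"twist": 0},
    {"dp": [0,1.4,52],"twist": 0},
    {"dp": [0,1.4,52],"twist": 0},
    {"dp": [0,1.4,52],"twist": 0}
  ]
}}

```text
clock: 31.25
eef_pos: [0.5351, -0.3588, 0.008]
ee_rot: [0.219, 0.976, -0.0, 0.001]
force: [-0.1, 0.4, -0.0]
gripper_width: 0.0856
gripper_force: 0.0
```

>>> {"api": "move_arm", "payload": {
  "deltas": [
    {"dp": [0,0,0],"twist": 0},
    {"dp": [0,0,0],"twist": 0},
    {"dp": [0,0,0],"twist": 0},
    {"dp": [0,0,0],"twist": 0},
    {"dp": [0,0,0],"twist": 0},
    {"dp": [0,0,0],"twist": 0},
    {"dp": [0,0,0],"twist": 0},
    {"dp": [0,0,0],"twist": 0},
    {"dp": [0,0,0],"twist": 0}
  ],
  "gripper": 1
}}

```text
clock: 32.15
eef_pos: [0.5348, -0.3585, 0.0075]
ee_rot: [0.219, 0.976, -0.0, 0.001]
force: [0.1, 0.8, 6.0]
gripper_width: 0.0325
gripper_force: 59.7
```

>>> {"api": "move_arm", "payload": {
  "deltas": [
    {"dp": [0,0,-20],"twist": 0},
    {"dp": [0,0,-50],"twist": 0},
    {"dp": [0,0,-90],"twist": 0},
    {"dp": [0,0,-130],"twist": 0},
    {"dp": [0,0,-160],"twist": 0},
    {"dp": [0,0,-165],"twist": 0},
    {"dp": [0,0,-165],"twist": 0},
    {"dp": [0,0,-165],"twist": 0}
  ]
}}

```text
clock: 32.95
eef_pos: [0.5327, -0.3569, 0.1691]
ee_rot: [0.219, 0.976, 0.001, -0.002]
force: [-0.7, -0.3, -0.8]
gripper_width: 0.0329
gripper_force: 59.6
```

Run:
```python
from h import *
c=grab("wrist","w18");o=bot.get_obs();z=o["eef_pos"][2]+.0175
p,n=holes(c,proj(c,[*o["eef_pos"][:2],z]),26);Q=onz(c,p,z);print(p,n,intool(Q).round(1),o["gripper_width"],o["gripper_force"])
np.save('scam.npy',c[2]@(Q-[0,0,.027])+c[3])
plan(.377,-.248,.18)
```

```text
(np.float64(276.81838565022423), np.float64(306.0179372197309)) 446 [ -3.4   0.8 -17.5] 0.03274442680204167 59.608102440834045
to [ 0.377 -0.248  0.18 ] dp [187.1  32.  -10.3] yaw_y 64.7 tilt 0.31 eef [ 0.5325 -0.3568  0.1687] q6 -1.79 t 33.0
```

>>> {"api": "move_arm", "payload": {
  "deltas": [
    {"dp": [15,3,-3],"twist": 0},
    {"dp": [40,9,-6],"twist": 0},
    {"dp": [75,16,-6],"twist": 0},
    {"dp": [110,24,-6],"twist": 0},
    {"dp": [135,30,-6],"twist": 0},
    {"dp": [147,32,-6],"twist": 0},
    {"dp": [147,32,-6],"twist": 0},
    {"dp": [147,32,-6],"twist": 0},
    {"dp": [147,32,-6],"twist": 0},
    {"dp": [147,32,-6],"twist": 0}
  ]
}}

```text
clock: 34.0
eef_pos: [0.4159, -0.2672, 0.1779]
ee_rot: [0.219, 0.976, -0.0, 0.0]
force: [-0.3, 0.0, -1.0]
gripper_width: 0.0327
gripper_force: 59.6
```

Run:
```python
from h import *
import pickle
c=grab("wrist","w19");o=bot.get_obs();z=o["eef_pos"][2]+.0195;pickle.dump(c,open('c19.pkl','wb'))
p,n=holes(c,proj(c,[*o["eef_pos"][:2],z]),26);Q=onz(c,p,z);print(p,n,intool(Q).round(1))
np.save('scam.npy',c[2]@(Q-[0,0,.027])+c[3])
u,v=proj(c,[.377,-.248,.056]);print(u,v)
for r in((21,30),(16,21)):
  for q in circ(c[0],u,v,*r,win=25,p2=15)[:4]:print(np.round(q,1),onz(c,q[:2],.056).round(4))
k,m=steel(c,u,v,45);print(cv2.boundingRect(k))
plan(.377,-.248,.18)
cv2.imwrite("pics/w19c.png",cv2.resize(c[0][int(v)-60:int(v)+60,int(u)-70:int(u)+70],(700,600),interpolation=3))
```

```text
(np.float64(276.84988452655887), np.float64(306.1131639722864)) 433 [ -2.    0.8 -19.5]
276.77799753674867 146.87252484303323
[278.2 142.2  24.2] [ 0.3744 -0.2456  0.056 ]
[276.2 142.2  22.1] [ 0.3738 -0.2469  0.056 ]
[279.2 140.2  22.6] [ 0.3734 -0.2443  0.056 ]
[280.8 141.8  26.2] [ 0.3749 -0.2438  0.056 ]
[278.2 142.2  20.7] [ 0.3744 -0.2456  0.056 ]
[273.8 142.2  20.1] [ 0.373  -0.2486  0.056 ]
[276.8 147.2  19.5] [ 0.3772 -0.2481  0.056 ]
[282.8 143.2  20.7] [ 0.3765 -0.2429  0.056 ]
(241, 103, 76, 65)
to [ 0.377 -0.248  0.18 ] dp [43.2  0.7 -2.2] yaw_y 64.7 tilt 0.03 eef [ 0.4157 -0.2671  0.1778] q6 -1.79 t 34.05
```

View pics/w19c.png

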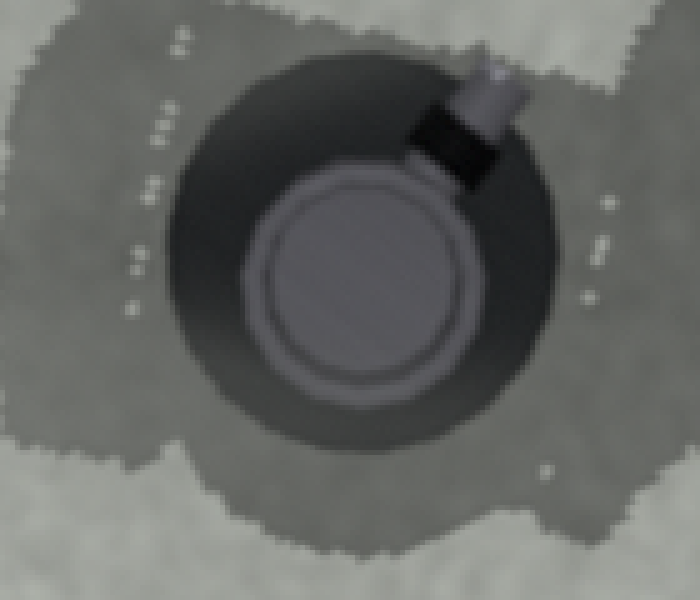

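The last picture shows the small base's rim at crop (364,283), i.e. (278.4,142.2) px, which matches the circle found. The seat is at (.3745,−.2455).

Run:
```python
from h import *
fix('scam.npy',.3745,-.2455)
```

```text
part [ 0.4177 -0.267   0.1703] dp [48.2  1.  -0. ] eef [ 0.4155 -0.2669  0.1778] F [ 0.2 -1.2 -0.6] w 0.032749899506518375 t 34.1
```

>>> {"api": "move_arm", "payload": {
  "deltas": [
    {"dp": [15,0,0],"twist": 0},
    {"dp": [40,1,10],"twist": 0},
    {"dp": [48.2,1,40],"twist": 0},
    {"dp": [48.2,1,75],"twist": 0},
    {"dp": [48.2,1,98],"twist": 0},
    {"dp": [48.2,1,105],"twist": 0},
    {"dp": [48.2,1,105],"twist": 0},
    {"dp": [48.2,1,105],"twist": 0},
    {"dp": [48.2,1,105],"twist": 0},
    {"dp": [48.2,1,105],"twist": 0}
  ]
}}

```text
clock: 35.1
eef_pos: [0.3728, -0.2457, 0.074]
ee_rot: [0.219, 0.976, -0.001, 0.001]
force: [0.1, -0.4, -1.0]
gripper_width: 0.0324
gripper_force: 59.7
```

Run:
```python
from h import *
fix('scam.npy',.3745,-.2455)
```

```text
part [ 0.3748 -0.2457  0.0665] dp [ 0.3  0.  -0. ] eef [ 0.3726 -0.2456  0.0739] F [ 1.2  0.2 -0.9] w 0.03266484799933691 t 35.15
```

>>> {"api": "move_arm", "payload": {
  "deltas": [
    {"dp": [0.3,0,4],"twist": 0},
    {"dp": [0.3,0,8],"twist": 0},
    {"dp": [0.3,0,12],"twist": 0},
    {"dp": [0.3,0,15],"twist": 0},
    {"dp": [0.3,0,18],"twist": 0},
    {"dp": [0.3,0,19.5],"twist": 0},
    {"dp": [0.3,0,19.5],"twist": 0}
  ]
}}

```text
clock: 35.85
eef_pos: [0.3719, -0.245, 0.0546]
ee_rot: [0.219, 0.976, 0.0, -0.0]
force: [-3.1, 3.1, 13.4]
gripper_width: 0.0324
gripper_force: 68.0
```

In the socket, with the same pattern as the large screen. Releasing.

>>> {"api": "move_arm", "payload": {
  "deltas": [
    {"dp": [0,0,-1.5],"twist": 0},
    {"dp": [0,0,-1.5],"twist": 0},
    {"dp": [0,0,-1.5],"twist": 0},
    {"dp": [0,0,-1.5],"twist": 0},
    {"dp": [0,0,-1.5],"twist": 0},
    {"dp": [0,0,-1.5],"twist": 0},
    {"dp": [0,0,-1.5],"twist": 0}
  ],
  "gripper": -1
}}

```text
clock: 36.55
eef_pos: [0.3714, -0.2448, 0.0547]
ee_rot: [0.219, 0.976, 0.0, -0.0]
force: [-0.2, 0.6, -0.0]
gripper_width: 0.0853
gripper_force: 0.0
```

>>> {"api": "move_arm", "payload": {
  "deltas": [
    {"dp": [0,0,-15],"twist": 0},
    {"dp": [0,0,-40],"twist": 0},
    {"dp": [0,0,-80],"twist": 0},
    {"dp": [0,0,-100],"twist": 0},
    {"dp": [0,0,-100],"twist": 0},
    {"dp": [0,0,-100],"twist": 0},
    {"dp": [0,0,-100],"twist": 0}
  ]
}}

```text
clock: 37.25
eef_pos: [0.3705, -0.244, 0.1535]
ee_rot: [0.219, 0.976, 0.001, -0.001]
force: [0.1, -0.2, -0.7]
gripper_width: 0.0852
gripper_force: 0.0
```

Run:
```python
from h import *
import pickle
c=grab("wrist","w20");pickle.dump(c,open('c20.pkl','wb'))
p,n=holes(c,proj(c,[.3745,-.2455,.071]),13);Q=onz(c,p,.071);print(p,n,Q)
for q in circ(c[0],*proj(c,[.3745,-.2455,.066]),22,32,win=20,p2=15)[:3]:print(np.round(q,1),onz(c,q[:2],.066).round(4))
g=cv2.cvtColor(c[0],cv2.COLOR_BGR2GRAY);m=np.zeros_like(g);cv2.circle(m,tuple(int(round(x)) for x in p),15,255,-1)
ys,xs=np.nonzero((g<60)&(m>0));W=np.array([onz(c,(x,y),.071)[:2] for x,y in zip(xs,ys)])-Q[:2];print("pattern radius mm",np.hypot(*W.T).max()*1e3, np.sqrt(np.linalg.eigvalsh(np.cov(W.T)))*1e3)
plan(.650,.1315,.15)
```

```text
(np.float64(276.21656050955414), np.float64(225.38216560509554)) 157 [ 0.37382207 -0.24501688  0.071     ]
[277.8 217.8  29.4] [ 0.3709 -0.2425  0.066 ]
[265.2 200.2  30.6] [ 0.3563 -0.2448  0.066 ]
[278.2 219.8  28.2] [ 0.3723 -0.2428  0.066 ]
pattern radius mm 8.396713769195381 [4.39161063 4.4871782 ]
to [0.65   0.1315 0.15  ] dp [-92.7 458.8   3.3] yaw_y 64.7 tilt 0.19 eef [ 0.3704 -0.2439  0.1533] q6 -1.81 t 37.3
```

The small screen is level and centred at (.3738,−.2450). Last is the small funnel.

>>> {"api": "move_arm", "payload": {
  "deltas": [
    {"dp": [-3,15,-10],"twist": 0},
    {"dp": [-9,45,-20],"twist": 0},
    {"dp": [-18,90,-20],"twist": 0},
    {"dp": [-27,135,-20],"twist": 0},
    {"dp": [-36,180,-20],"twist": 0},
    {"dp": [-45,225,-20],"twist": 0},
    {"dp": [-54,270,-20],"twist": 0},
    {"dp": [-63,315,-20],"twist": 0},
    {"dp": [-72,360,-15],"twist": 0},
    {"dp": [-81,405,-8],"twist": 0},
    {"dp": [-89,440,0],"twist": 0},
    {"dp": [-93,458,3],"twist": 0}
  ]
}}

```text
clock: 38.5
eef_pos: [0.651, 0.1325, 0.1485]
ee_rot: [0.218, 0.976, -0.0, -0.002]
force: [-0.2, -0.7, 0.5]
gripper_width: 0.0856
gripper_force: 0.0
```

>>> {"api": "move_arm", "payload": {
  "deltas": [
    {"dp": [0,0,0],"twist": 0},
    {"dp": [0,0,0],"twist": 0},
    {"dp": [0,0,0],"twist": 0},
    {"dp": [0,0,0],"twist": 0}
  ]
}}

```text
clock: 38.9
eef_pos: [0.6504, 0.1286, 0.1517]
ee_rot: [0.219, 0.976, -0.0, -0.0]
force: [-0.5, -0.4, -0.1]
gripper_width: 0.0852
gripper_force: 0.0
```

Run:
```python
from h import *
import pickle
c=grab("wrist","w21");pickle.dump(c,open('c21.pkl','wb'))
P0=[.65,.1325,.056];u,v=proj(c,P0);print(u,v)
k,m=steel(c,u,v,75);print(cv2.boundingRect(k),len(k))
for r in((25,34),(17,25)):
  for q in circ(c[0],u,v,*r,win=35,p2=18)[:4]:print(np.round(q,1),onz(c,q[:2],.056).round(4))
plan(.65,.1325,.08)
```

```text
280.50978265683824 211.41010897178796
(253, 168, 56, 64) 32
[281.2 203.8  28. ] [0.6452 0.1353 0.056 ]
[282.2 184.2  17.9] [0.633  0.1418 0.056 ]
to [0.65   0.1325 0.08  ] dp [ 2.2  3.2 72. ] yaw_y 64.7 tilt 0.01 eef [0.6506 0.1287 0.152 ] q6 -1.0 t 38.95
```

The small funnel's rim is at (281,204) px, radius 28, which fits 40 mm. Descending to grip.

>>> {"api": "move_arm", "payload": {
  "deltas": [
    {"dp": [3,2,20],"twist": 0},
    {"dp": [5.7,3.7,50],"twist": 0},
    {"dp": [5.7,3.7,85],"twist": 0},
    {"dp": [5.7,3.7,115],"twist": 0},
    {"dp": [5.7,3.7,135],"twist": 0},
    {"dp": [5.7,3.7,142],"twist": 0},
    {"dp": [5.7,3.7,142],"twist": 0},
    {"dp": [5.7,3.7,142],"twist": 0},
    {"dp": [5.7,3.7,142],"twist": 0}
  ]
}}

```text
clock: 39.85
eef_pos: [0.6492, 0.1356, 0.0119]
ee_rot: [0.219, 0.976, 0.001, 0.002]
force: [-0.2, 0.3, 0.1]
gripper_width: 0.0858
gripper_force: 0.0
```

>>> {"api": "move_arm", "payload": {
  "deltas": [
    {"dp": [0,0,0],"twist": 0},
    {"dp": [0,0,0],"twist": 0},
    {"dp": [0,0,0],"twist": 0},
    {"dp": [0,0,0],"twist": 0},
    {"dp": [0,0,0],"twist": 0},
    {"dp": [0,0,0],"twist": 0},
    {"dp": [0,0,0],"twist": 0},
    {"dp": [0,0,0],"twist": 0},
    {"dp": [0,0,0],"twist": 0}
  ],
  "gripper": 1
}}

```text
clock: 40.75
eef_pos: [0.6476, 0.1353, 0.0104]
ee_rot: [0.219, 0.976, -0.0, 0.0]
force: [-2.5, -0.8, 5.3]
gripper_width: 0.0358
gripper_force: 58.4
```

>>> {"api": "move_arm", "payload": {
  "deltas": [
    {"dp": [0,0,-20],"twist": 0},
    {"dp": [0,0,-50],"twist": 0},
    {"dp": [0,0,-90],"twist": 0},
    {"dp": [0,0,-130],"twist": 0},
    {"dp": [0,0,-170],"twist": 0},
    {"dp": [0,0,-185],"twist": 0},
    {"dp": [0,0,-185],"twist": 0},
    {"dp": [0,0,-185],"twist": 0},
    {"dp": [0,0,-185],"twist": 0}
  ]
}}

```text
clock: 41.65
eef_pos: [0.6452, 0.1353, 0.1911]
ee_rot: [0.219, 0.976, -0.001, -0.003]
force: [-0.6, 0.2, -1.4]
gripper_width: 0.0362
gripper_force: 59.0
```

Run:
```python
from h import *
import pickle
c=grab("wrist","w22");o=bot.get_obs();zb=o["eef_pos"][2]-.010;pickle.dump((c,o),open('c22.pkl','wb'))
u,v=proj(c,[*o["eef_pos"][:2],zb]);print(u,v,o["gripper_width"],o["gripper_force"],o["force"])
k,m=steel(c,u,v,75)
pts=[(x,int(np.argmax(m[:,x]>0))) for x in range(int(u)-26,int(u)+27,3) if m[:,x].any()];print(pts[::3])
e=edgecol(c[0],range(int(u)-20,int(u)+21,3),int(v)-75,int(v)-20,-1);print(e[::3])
for P in(pts,e):print(arc(c,P,zb,18))
plan(.3738,-.245,.19)
```

```text
275.1706283462648 269.0785022280521 0.03610000340205947 59.02077162580099 [ 0.5092259   0.07906785 -1.56127663]
[(249, 243), (258, 237), (267, 234), (276, 233), (285, 235), (294, 238)]
[(255, 237), (264, 234), (273, 232), (282, 233), (291, 236)]
(array([-0.32, -0.09]), np.float64(0.12))
(array([ 0.19, -0.2 ]), np.float64(0.14))
to [ 0.3738 -0.245   0.19  ] dp [  83.3 -459.8    3. ] yaw_y 64.7 tilt 0.34 eef [0.6454 0.1352 0.1911] q6 -0.99 t 41.7
```

Run:
```python
from h import *
import pickle
c,o=pickle.load(open('c22.pkl','rb'));R=Ro.from_quat(o["ee_rot"]).as_matrix()
np.save('f2cam.npy',c[2]@(o["eef_pos"]+R@np.array([-.1,-.15,10.2])/1000)+c[3])
```

>>> {"api": "move_arm", "payload": {
  "deltas": [
    {"dp": [3,-15,0],"twist": 0},
    {"dp": [9,-45,0],"twist": 0},
    {"dp": [17,-90,0],"twist": 0},
    {"dp": [25,-135,0],"twist": 0},
    {"dp": [33,-180,0],"twist": 0},
    {"dp": [41,-225,0],"twist": 0},
    {"dp": [49,-270,0],"twist": 0},
    {"dp": [57,-315,0],"twist": 0},
    {"dp": [65,-360,0],"twist": 0},
    {"dp": [73,-405,0],"twist": 0},
    {"dp": [80,-440,2],"twist": 0},
    {"dp": [83.3,-459.7,3],"twist": 0}
  ]
}}

```text
clock: 42.9
eef_pos: [0.3727, -0.2462, 0.1908]
ee_rot: [0.22, 0.976, -0.0, -0.001]
force: [0.3, -0.2, -1.5]
gripper_width: 0.0362
gripper_force: 59.1
```

>>> {"api": "move_arm", "payload": {
  "deltas": [
    {"dp": [0,0,0],"twist": 0},
    {"dp": [0,0,0],"twist": 0},
    {"dp": [0,0,20],"twist": 0},
    {"dp": [0,0,50],"twist": 0},
    {"dp": [0,0,75],"twist": 0},
    {"dp": [0,0,88],"twist": 0},
    {"dp": [0,0,92],"twist": 0},
    {"dp": [0,0,92],"twist": 0},
    {"dp": [0,0,92],"twist": 0},
    {"dp": [0,0,92],"twist": 0}
  ]
}}

```text
clock: 43.9
eef_pos: [0.3769, -0.2451, 0.1008]
ee_rot: [0.218, 0.976, -0.0, 0.001]
force: [-0.7, 1.0, -1.5]
gripper_width: 0.0364
gripper_force: 59.1
```

Run:
```python
from h import *
fix('f2cam.npy',.3738,-.245)
```

```text
part [ 0.3771 -0.2453  0.0907] dp [ 3.2 -1.1 -0. ] eef [ 0.3768 -0.2452  0.1008] F [ 0.5  0.3 -0.9] w 0.03582437972665917 t 43.95
```

>>> {"api": "move_arm", "payload": {
  "deltas": [
    {"dp": [3.2,-1.1,4],"twist": 0},
    {"dp": [3.2,-1.1,8],"twist": 0},
    {"dp": [3.2,-1.1,13],"twist": 0},
    {"dp": [3.2,-1.1,13],"twist": 0},
    {"dp": [3.2,-1.1,13],"twist": 0},
    {"dp": [3.2,-1.1,13],"twist": 0},
    {"dp": [3.2,-1.1,13],"twist": 0}
  ]
}}

```text
clock: 44.65
eef_pos: [0.3728, -0.2445, 0.0869]
ee_rot: [0.219, 0.976, -0.0, 0.0]
force: [0.0, -0.3, -1.5]
gripper_width: 0.036
gripper_force: 59.1
```

Run:
```python
from h import *
fix('f2cam.npy',.3738,-.245)
```

```text
part [ 0.3729 -0.2446  0.0768] dp [-0.9  0.   0. ] eef [ 0.3728 -0.2445  0.0869] F [ 0.6 -0.4 -1.2] w 0.036095034301292114 t 44.7
```

>>> {"api": "move_arm", "payload": {
  "deltas": [
    {"dp": [-0.8,0,2],"twist": 0},
    {"dp": [-0.8,0,4],"twist": 0},
    {"dp": [-0.8,0,6],"twist": 0},
    {"dp": [-0.8,0,8],"twist": 0},
    {"dp": [-0.8,0,9],"twist": 0},
    {"dp": [-0.8,0,9],"twist": 0}
  ]
}}

```text
clock: 45.3
eef_pos: [0.3732, -0.2445, 0.0775]
ee_rot: [0.219, 0.976, 0.0, -0.0]
force: [0.4, -0.5, -1.2]
gripper_width: 0.0361
gripper_force: 59.1
```

>>> {"api": "move_arm", "payload": {
  "deltas": [
    {"dp": [0,0,1],"twist": 0},
    {"dp": [0,0,1.5],"twist": 0},
    {"dp": [0,0,1.5],"twist": 0}
  ]
}}

```text
clock: 45.6
eef_pos: [0.3734, -0.2448, 0.0764]
ee_rot: [0.219, 0.976, -0.0, 0.0]
force: [-0.4, 0.7, 1.0]
gripper_width: 0.0361
gripper_force: 59.0
```

Contact at the expected seated height (.0764), which also confirms the small screen is home. Releasing and retreating.

>>> {"api": "move_arm", "payload": {
  "deltas": [
    {"dp": [0,0,0],"twist": 0},
    {"dp": [0,0,0],"twist": 0},
    {"dp": [0,0,0],"twist": 0},
    {"dp": [0,0,0],"twist": 0},
    {"dp": [0,0,0],"twist": 0},
    {"dp": [0,0,0],"twist": 0},
    {"dp": [0,0,0],"twist": 0}
  ],
  "gripper": -1
}}

```text
clock: 46.3
eef_pos: [0.3733, -0.2447, 0.0763]
ee_rot: [0.219, 0.976, -0.0, 0.0]
force: [-0.7, -0.4, 0.1]
gripper_width: 0.0852
gripper_force: 0.0
```

>>> {"api": "move_arm", "payload": {
  "deltas": [
    {"dp": [0,0,-15],"twist": 0},
    {"dp": [0,0,-40],"twist": 0},
    {"dp": [0,0,-80],"twist": 0},
    {"dp": [0,0,-120],"twist": 0},
    {"dp": [0,0,-150],"twist": 0},
    {"dp": [0,0,-150],"twist": 0},
    {"dp": [0,0,-150],"twist": 0},
    {"dp": [0,0,-150],"twist": 0}
  ]
}}

```text
clock: 47.1
eef_pos: [0.3723, -0.2439, 0.2247]
ee_rot: [0.219, 0.976, 0.001, -0.001]
force: [-0.7, -0.6, -0.3]
gripper_width: 0.0854
gripper_force: 0.0
```

Run:
```python
from h import *
c=grab("wrist","w23");b=grab("scene","s9")
u,v=proj(c,[.3738,-.245,.122]);print(u,v)
for q in circ(c[0],u,v,22,36,win=15,p2=16)[:4]:print(np.round(q,1),onz(c,q[:2],.122).round(4))
h=proj(c,[.3738,-.245,.071]);print("holes",holes(c,h,10))
# vials upright: amber mask shape in scene
H=cv2.cvtColor(b[0],cv2.COLOR_BGR2HSV);m=cv2.inRange(H,(3,120,40),(20,255,255))
for k in cv2.findContours(m,0,1)[0]:
    if cv2.contourArea(k)>40:print(cv2.boundingRect(k))
print(bot.get_obs()["eef_pos"],bot.get_obs()["force"])
```

```text
274.9952381806955 214.10321384004536
[276.8 209.8  28. ] [ 0.3714 -0.2425  0.122 ]
[279.2 213.2  23.7] [ 0.3745 -0.242   0.122 ]
[274.8 209.8  28.4] [ 0.3708 -0.2438  0.122 ]
[279.2 208.2  25. ] [ 0.3711 -0.2404  0.122 ]
holes ((np.float64(274.48214285714283), np.float64(202.66071428571428)), 112)
(236, 309, 12, 21)
(227, 234, 10, 19)
(297, 179, 8, 17)
(416, 131, 25, 11)
(423, 87, 28, 30)
(459, 47, 61, 50)
(255, 0, 45, 59)
[ 0.37220553 -0.24378848  0.2243771 ] [-0.15586537 -0.13507784 -0.96771927]
```

Everything is seated and the three vials are standing (amber blobs about twice as tall as wide). Handing in.

```bash
python3 -c "
from bench import bot
print(bot.hand_in())"
```

```text
the job is handed in; nothing more can be done
None
```

I assembled both filter holders in the required order and handed the job in at about 47 s. By my measurements all five parts sit home and released, and the three vials are standing; the hand-in call returned no verdict.

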